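# Wedge a power module square in its assembly nest and hold it there

### The arm

A 6-joint arm with a two-finger parallel gripper is mounted at the origin on the work surface; the furniture and walls round the work are solid. World frame = base frame: x ahead of the robot, y to its left, z up, the work surface at z = 0. Lengths are in m, angles in degrees, forces in N, time in s.
With the tool pointing down it reaches from about 0.325 to 0.775 m from the base axis. Payload 9.3 kg.
Tool frame: the origin (TCP) lies between the finger pads; the fingertips stand 14 mm ahead of it and the grasp point (between the pads) lies 5 mm behind it; z points along the fingers, y is the direction in which the jaws open and shut (so a half turn about z gives the same grasp; the last joint's range is limited). The gripper opens to 85 mm and grips with 20 to 120 N. Pads are 22 mm wide; open, the fingers measure 114 mm over their backs; the gripper's body (76 mm by 85 mm) begins 54 mm behind the grasp point. The pads swing forward as they close: fully open they stand 13 mm farther back than shut.
Start: joints at [-83.858, 14.817, 1.232, 76.415, 0, 81.257], TCP at [0.141, -0.532, 0.245] pointing down, gripper open.
Joint ranges: [-174.27, 174.27], [-52.1, 104.24], [-59.71, 78.15], [-110.17, 111.67], [-87.03, 83.33], [-180, 180]. Speed limits (degrees/s): [127.2, 127.2, 159.86, 180, 180, 180].

### API

Orientations are given as a 3x3 rotation matrix whose columns are the frame's x, y, z axes.
In Python, from station import sensors, optics, manip gives the robot as it stands.
- The arm moves only by the tool drive_tool, never from a script. Its argument "deltas" is a list of rows, each a list of 2 entries, a list of its own where there are three numbers: the shift along the tool's x, y, z in m, then the turn about the tool's z in degrees. In form: [[[dx, dy, dz], spin], ...]. A call has 1 to 12 rows; each row shifts and turns the commanded pose from where the row before left it, along the tool's axes as they then stand; what a row does not reach is not made up. A row lasts 1/8 s, in which the tool goes at most 62.5 mm and 10.7 degrees, less where a joint would pass 70% of its speed; a pose out of reach is approached as far as the arm can. A call is refused whole if a number of a shift passes 0.0625 or a number of a turn 10.7, either way. A call with a gripper value outside its range is refused whole. "fingers" is the opening, from 0 (shut) to 1 (fully open), set as the call begins (left out, the last holds). The fingers move at their own pace and stop on an object; "newtons" is the grip in N (left out, the last holds). Time passes only in rows, so rows that do not move let the fingers close. It gives the time, the measured TCP pose, the force and the opening at its end, in the units of the state.
- sensors.read_state(): the state, without advancing time (a new reading comes with each control period).
- optics.grab_frame(name): name is "scene" or "top"; returns a dict with "img" (480x640x3 uint8, blue, green, red), "depth" (480x640 float32, m along the optical axis (not along the pixel's ray), 0 where there is no reading), "fx", "fy", "cx", "cy" (pixels), "R" (3x3) and "t" (3): a world point X has camera coordinates R X + t. Camera axes: x right, y down, z forward; pixel columns grow to the right and rows downward; lengths in m; the calibration is good to about 2 mm. A picture is of the moment at which its call begins.
- manip.finish_job(): hands the job in, once; it reports no verdict.
The state is a dict: "clock": time; "q": joint angles; "qd": joint speeds; "effort": joint torques, N m; "ee_pos": TCP position; "tool_rot": TCP orientation; "ft_force": force on the tool from outside, world axes, zero at the start; "ft_torque": the same for the moment, N m; "opening": opening from 0.0 (shut) to 1.0 (fully open).
Only numpy, scipy, OpenCV 4.12 (cv2) and the standard library are available. Lean on these libraries where they do the work, as an engineer would, in place of code of your own. Each camera call takes 0.05 s, during which the arm holds its last target.

### The job

Load the power module into the assembly nest for screwing: lay it flat on the nest's floor, component side up, between the fixed side fence and the slanted sprung rail, green terminals along the fence, and let go of it. Then take the wedge key by its orange grip and slide the blade, point first and straight side to the module, into the gap between module and slanted rail from the wide end (it fits in nowhere else), until the module is pressed flush along the fence and the sprung rail has given about 2 mm, short of its stop. Finish still gripping the key and holding it pushed in, so that the screws can be driven; leave everything else on the benches where it is.

Things in the scene. Friction and masses are not known exactly. Their poses are not given: they have to be found in the camera images.
- nest: Fixed jig: dark blue plate 118x134 on rubber feet, bare aluminium bars. Origin: under the pocket centre, at bench level. Floor 14 mm up, bar tops 25. +x: from the open wide end to the end stop (face at x 43). Side fence on the -y side, face at y -30. Slanted sprung rail on the +y side: its inner face runs from y 48 at x -44 (wide end) to y 35.7 at x 42 (1:7). Plate's edge at the wide end: x -54.
- side_fence: Straight bar of the nest, 94x14, 11 high above the floor. Origin: middle of the foot of the face that touches the module (nest x 0, y -30, z 14); axes as the nest's.
- sprung_rail (a joint): How far the slanted, brass-faced rail has been pushed back toward nest +y, m: 0 at rest, 0.004 at its stop. Its two springs push with 3 N at 0 and 2.5 N more per mm. Along the blade it takes about 1 to 2 times that to push the key in; 7 mm of push give 1 mm.
- rail_mouth (a point): Inner corner of the slanted rail at the wide end, on the nest's floor (nest x -44, y 48, z 14).
- module: Power module, aluminium base plate 80 (x) x 60 (y) x 6 mm, green board on it, 0.2 kg. Origin: middle of its underside; z up out of the component side. Black finned heatsink in the middle, 24 (x) x 36 (y), from 8 to 38 mm up: grip it across x; beside it there (|y|<15) parts are under 10 mm up. Seated flush: nest x -10..3, y 0, z 14, same yaw as the nest.
- module_terminals (a point): Middle of the row of green terminal blocks along the module's -y long edge (module x 0, y -22, z 10; blocks to 19 mm up).
- wedge_key: Wedge key, 0.1 kg. Origin: underside below the middle of the upright orange grip, 26 (x) x 14 (y) x 42 high. Steel blade, 9 high, on +x from the grip to x 109: straight side at y -10.9 (goes to the module), slanted side on +y, 8 wide at the point, 1:7, 21.7 at the grip. With the module flush the rail begins to give at about nest x -83, y 40.9, z 14, nest's yaw. Held off the module it can't press.
- wedge_tip (a point): Foot of the blade's straight side at its point (key x 109, y -10.9, z 0). With the module flush the rail begins to give at nest x 26, y 30, z 14, and has given 2 mm at about x 40.
- cleaner_bottle: white bottle with red cap, 55 across, 122 high; bystander, leave it. Origin: middle of its underside.
- tweezers: steel tweezers, 126 long; bystander, leave it. Origin: middle of its underside.
- marker: white and blue marker pen, 130 long; bystander, leave it. Origin: middle of its underside.

How it is judged (in metres and radians):
On the way, in this order (a step that is already met when the one before it is completed fails the run):
1. the module lies flat in the nest, component side up, terminals along the side fence, and has been let go (x of module in the frame of nest between -0.012 and 0.0045 m and y of module in the frame of nest between -0.002 and 0.009 m and z of module in the frame of nest between 0.012 and 0.0165 m and angle between module's own z axis and vertical below 0.05 rad and y of module_terminals in the frame of nest below -0.012 m and angle between the x axis of module and the x axis of nest, either way round below 0.12 rad and contact force between the fingers and module below 0.05 N), for 0.2 s.
2. the blade has entered the gap between the module and the slanted rail from the wide end (x of wedge_tip in the frame of nest between -0.03 and 0.05 m and y of wedge_tip in the frame of nest between 0.024 and 0.05 m and z of wedge_key in the frame of nest between 0.011 and 0.024 m), for 0.1 s.
At the end, for the whole second after the job is handed in: Module flat in the nest, component side up, terminals at the fence, within 1.5 mm of flush and 0.03 rad; key in the gap from the wide end, pressing it on the fence with over 1 N; sprung rail given 0.7 to 3.6 mm; fingers still grip the key; all at rest (x of module in the frame of nest between -0.012 and 0.0045 m and y of module in the frame of nest between -0.002 and 0.0015 m and z of module in the frame of nest between 0.012 and 0.0165 m and angle between module's own z axis and vertical below 0.05 rad and y of module_terminals in the frame of nest below -0.012 m and angle between the x axis of module and the x axis of nest, either way round below 0.03 rad and x of wedge_tip in the frame of nest between 0.015 and 0.062 m and y of wedge_tip in the frame of nest between 0.024 and 0.04 m and z of wedge_key in the frame of nest between 0.011 and 0.022 m and angle between the x axis of wedge_key and the x axis of nest, either way round below 0.07 rad and value of joint sprung_rail between 0.0007 and 0.0036 m and contact force between module and side_fence above 1 N and contact force between wedge_key and module above 1 N and contact force between the fingers and wedge_key above 2 N and contact force between the arm and module below 0.1 N and linear speed of each of module, wedge_key below 0.01 m/s); the arm keeps its last pose, push and grip.
It fails at once if the module is pressed against the side fence with more than 50 N (contact force between module and side_fence above 50 N).
It fails at once if a bystander on the benches is moved more than 30 mm (distance of any of cleaner_bottle, tweezers, marker from where it was at the start of the episode above 0.03 m).
It also fails if it takes over 72 s, if anything falls off the work surface, if the arm or the gripper's body presses on something with over 40 N, if the wrist force passes 120 N, or if a joint passes its speed limit or range.

## Working session

There is one attempt and no reset: what is moved stays moved. The work goes in short steps, Python scripts to look and compute and a tool call to move; the robot and the scene stay as the last step left them, time stands still between calls to the robot, and variables do not carry over. Pictures are saved under pics/ and viewed, and the job is handed in when it is done.

Besides the shell and the picture viewer there is one more tool, called after "Request:" as a command line: name --argument value ..., lists and objects as JSON in quotes. drive_tool: Moves the arm, as the interface text tells. Its arguments: {"type":"object","properties":{"deltas":{"type":"array"},"fingers":{"type":"number"},"newtons":{"type":"number"}},"required":["deltas"]}

```bash
mkdir -p pics; ls; python3 - <<'E'
from station import sensors, optics, manip
import cv2,numpy as np
s=sensors.read_state();print(s)
for n in("scene","top"):
    f=optics.grab_frame(n);cv2.imwrite(f"pics/{n}0.png",f["img"]);np.savez(f"/tmp/{n}0.npz",**f);print(n,f["fx"],f["fy"],f["cx"],f["cy"],f["R"],f["t"])
E
```

```text
pics
{'clock': 0.0, 'q': array([-8.38560761e+01,  1.48502664e+01,  1.18923730e+00,  7.64162660e+01,
        2.89443939e-03,  8.12574287e+01]), 'qd': array([-0.01815907, -0.08183972, -0.03998093, -0.01823787, -0.02099961,
        0.02703843]), 'effort': array([ 2.98163750e-04, -5.55637765e+01,  3.44527638e+01,  1.36040017e-02,
       -1.50089941e-04,  5.60277329e-06]), 'ee_pos': array([ 0.14128507, -0.53126537,  0.24466728]), 'tool_rot': array([[ 9.66436681e-01,  2.56904912e-01, -9.41569091e-05],
       [ 2.56904802e-01, -9.66435776e-01,  1.34671166e-03],
       [ 2.54980233e-04, -1.32570090e-03, -9.99999089e-01]]), 'ft_force': array([ 0.36342498,  0.16602172, -0.57951683]), 'ft_torque': array([-0.04762892,  0.00168245, -0.03051741]), 'opening': 1.0063962678529614}
scene 440.3464646432871 440.3464646432871 320.25905196202746 240.44366331546365 [[ 0.84969821 -0.52722459 -0.00686871]
 [-0.27107947 -0.42563595 -0.86333653]
 [ 0.45224868  0.73543747 -0.50458187]] [-0.47605279  0.19501115  0.90520163]
top 468.57267408912355 468.57267408912355 315.0694984305942 244.26564752006163 [[ 0.00274403 -0.99989056  0.01453726]
 [-0.9917249  -0.00458694 -0.12829918]
 [ 0.12835182 -0.01406491 -0.99162896]] [-0.01710032  0.55456758  0.91458464]
```

View pics/top0.png

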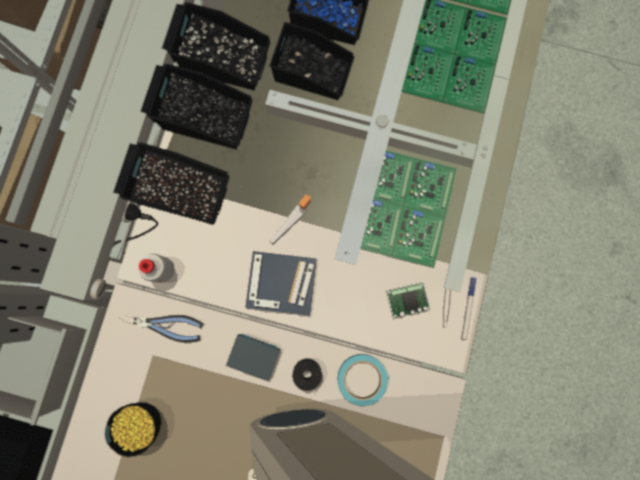

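View pics/scene0.png

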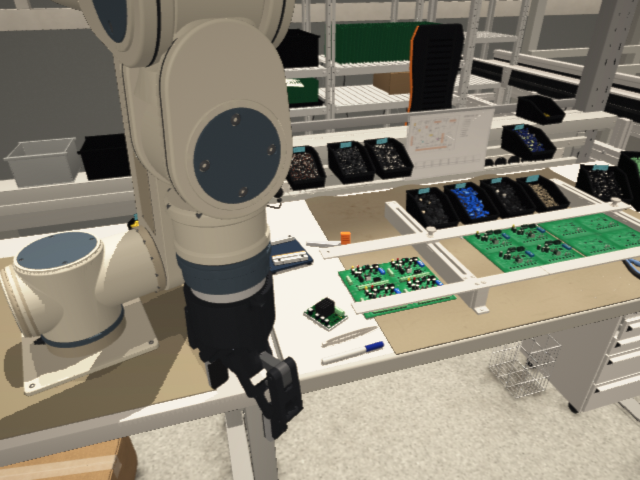

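```bash
python3 - <<'E'
import cv2,numpy as np
i=cv2.imread("pics/top0.png")
a=i[185:325,235:335];cv2.imwrite("pics/c1.png",cv2.resize(a,None,fx=4.2,fy=4.2,interpolation=cv2.INTER_CUBIC))
b=i[260:350,370:490];cv2.imwrite("pics/c2.png",cv2.resize(b,None,fx=6,fy=6,interpolation=cv2.INTER_CUBIC))
f=np.load("/tmp/top0.npz");
def P(u,v):
    z=f["depth"][int(v),int(u)];c=np.array([(u-f["cx"])/f["fx"]*z,(v-f["cy"])/f["fy"]*z,z]);return f["R"].T@(c-f["t"])
for n,p in dict(bench=(340,300),bench2=(220,230),mod=(408,301),grip=(305,202),tip=(274,240),floor=(275,285),nestbar=(256,280),rail=(346,230),rail2=(340,255),cross=(300,103),conv=(320,180),pcb=(420,220)).items(): print(n,P(*p).round(4))
E
```

```text
bench [ 0.4429 -0.0675  0.0021]
bench2 [ 0.589   0.1853 -0.0021]
mod [ 0.441  -0.2027  0.0301]
grip [0.64   0.0058 0.0445]
tip [0.5666 0.0702 0.0095]
floor [0.473  0.0667 0.0118]
nestbar [0.4825 0.1045 0.0239]
rail [ 0.5795 -0.0756  0.0653]
rail2 [ 0.5302 -0.0638  0.0617]
cross [0.8466 0.0172 0.0545]
conv [ 0.6976 -0.0257  0.0024]
pcb [ 0.6115 -0.2375  0.0047]
```

View pics/c1.png

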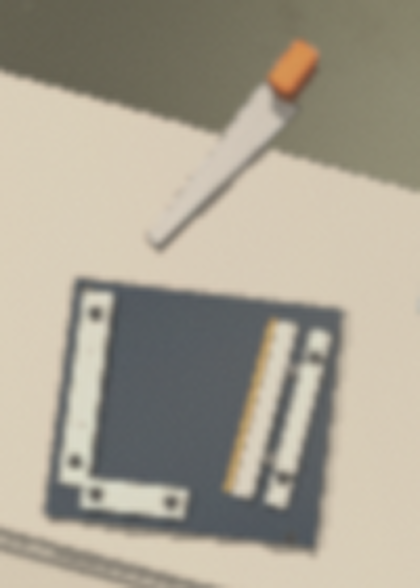

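View pics/c2.png

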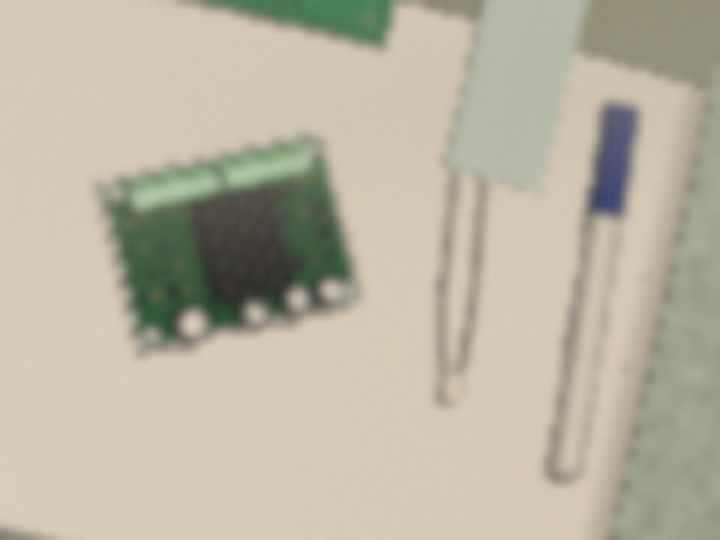

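```bash
cat > h.py <<'E'
import cv2,numpy as np
def load(n): return dict(np.load(n))
def ray(f,uv,z):
    uv=np.atleast_2d(np.asarray(uv,float));d=np.c_[(uv[:,0]-f["cx"])/f["fx"],(uv[:,1]-f["cy"])/f["fy"],np.ones(len(uv))]@f["R"]
    c=-f["R"].T@f["t"];return c+d*((z-c[2])/d[:,2])[:,None]
def proj(f,X):
    c=np.atleast_2d(X)@f["R"].T+f["t"];return np.c_[c[:,0]/c[:,2]*f["fx"]+f["cx"],c[:,1]/c[:,2]*f["fy"]+f["cy"]]
def rect(f,mask,z,off=(0,0)):
    # mask in upscaled crop coords handled by caller -> world rect
    cs,_=cv2.findContours(mask,cv2.RETR_EXTERNAL,cv2.CHAIN_APPROX_NONE)
    out=[]
    for c in sorted(cs,key=cv2.contourArea,reverse=True)[:4]:
        out.append(c.reshape(-1,2))
    return out
E
python3 - <<'E'
from h import *
f=load("/tmp/top0.npz");S=8
def comps(x0,y0,x1,y1,fn,z,amin):
    a=cv2.resize(f["img"][y0:y1,x0:x1],None,fx=S,fy=S,interpolation=cv2.INTER_CUBIC).astype(int)
    m=fn(a).astype(np.uint8)*255
    for c in rect(f,m,z):
        if cv2.contourArea(c.astype(np.int32))<amin*S*S: continue
        uv=(c+0.5)/S-0.5+[x0,y0]
        w=ray(f,uv,z)[:,:2]
        (cx,cy),(w1,h1),an=cv2.minAreaRect((w*1000).astype(np.float32))
        print(" c",round(cx,1),round(cy,1),"size",round(w1,1),round(h1,1),"ang",round(an,2),"px",uv.mean(0).round(1))
B,G,R=0,1,2
print("plate z14");comps(238,240,325,325,lambda a:(a.sum(2)<390),.014,200)
print("bars z25");comps(248,250,315,312,lambda a:(a.sum(2)>420),.025,20)
print("brass z25");comps(248,250,315,312,lambda a:(a[...,R]-a[...,B]>50),.025,5)
print("orange z42");comps(290,188,320,215,lambda a:(a[...,R]-a[...,B]>70),.042,10)
print("module z8");comps(380,275,435,325,lambda a:(a[...,G]-a[...,R]>8),.008,30)
print("heatsink z38");comps(380,275,435,325,lambda a:(a.max(2)<75),.038,30)
print("terminals z19");comps(380,275,435,325,lambda a:(a[...,G]-a[...,R]>15)&(a[...,G]>130),.019,5)
E
```

```text
plate z14
 c 476.8 54.3 size 133.6 118.7 ang 83.51 px [281.  283.3]
bars z25
 c 474.4 100.7 size 118.8 55.0 ang 21.61 px [259.3 286. ]
 c 509.6 54.3 size 70.3 136.7 ang 0.26 px [272.5 257. ]
 c 479.2 21.0 size 14.4 87.7 ang 75.68 px [297.  281.7]
 c 475.2 4.4 size 12.6 55.8 ang 75.75 px [305.5 283.9]
brass z25
 c 480.7 26.8 size 4.3 84.0 ang 75.65 px [294.2 281.2]
orange z42
 c 643.4 7.2 size 15.8 27.8 ang 55.08 px [304.4 200.6]
module z8
 c 443.8 -207.5 size 56.5 76.7 ang 12.89 px [407.8 298.7]
heatsink z38
 c 435.7 -208.0 size 34.8 35.4 ang 4.86 px [410.1 303.1]
terminals z19
 c 465.4 -203.0 size 11.3 67.1 ang 13.01 px [407. 289.]
```

```bash
cat >> h.py <<'E'
def rectify(f,x,y,yaw,z,xr,yr,s=0.5e-3):
    # image cols = local x, rows = -local y
    xs=np.arange(xr[0],xr[1],s);ys=np.arange(yr[1],yr[0],-s)
    X,Y=np.meshgrid(xs,ys);c,sn=np.cos(np.radians(yaw)),np.sin(np.radians(yaw))
    W=np.stack([x+c*X-sn*Y,y+sn*X+c*Y,np.full_like(X,z)],-1).reshape(-1,3)
    uv=proj(f,W).astype(np.float32).reshape(X.shape+(2,))
    return xs,ys,cv2.remap(f["img"],uv[...,0],uv[...,1],cv2.INTER_CUBIC)
def edges(pos,prof,thr=8):
    g=np.gradient(cv2.GaussianBlur(prof.astype(np.float32).reshape(1,-1),(0,0),1.5).ravel());o=[]
    for i in range(2,len(g)-2):
        if abs(g[i])>thr/4 and abs(g[i])>=abs(g[i-1]) and abs(g[i])>abs(g[i+1]):
            d=(abs(g[i-1])-abs(g[i+1]))/(2*(abs(g[i-1])-2*abs(g[i])+abs(g[i+1])));o.append((round(float((pos[i]+d*(pos[1]-pos[0]))*1e3),2),round(float(g[i]),1)))
    return o
E
python3 - <<'E'
from h import *
f=load("/tmp/top0.npz")
yaw=173.6;n=(.480,.062)
xs,ys,im=rectify(f,*n,yaw,.025,(-.07,.08),(-.06,.09))
cv2.imwrite("pics/n1.png",cv2.resize(im,None,fx=2,fy=2))
g=im.mean(2)
def rowprof(x0,x1): return edges(ys,g[:,(xs>x0)&(xs<x1)].mean(1))
def colprof(y0,y1): return edges(xs,g[(ys>y0)&(ys<y1)].mean(0))
print("y-edges x-40..-25",rowprof(-.04,-.025));print("x-20..20",rowprof(-.02,.02));print("x 20..38",rowprof(.02,.035))
print("x edges y -40..-34",colprof(-.040,-.034)); print("x edges y -20..-5",colprof(-.02,-.005))
xs,ys,im=rectify(f,*n,yaw,.014,(-.07,.08),(-.06,.09));g=im.mean(2)
print("z14 x edges y0..30",colprof(0,.03));print("z14 yedges",rowprof(-.03,.03))
E
```

```text
y-edges x-40..-25 [(74.58, -8.5), (68.45, 7.9), (57.32, -7.2), (51.02, 10.7), (37.54, -6.6), (-38.12, 13.0), (-43.45, -2.1), (-47.38, 2.8), (-52.68, -11.3), (-57.61, 10.7)]
x-20..20 [(74.63, -8.5), (63.21, 8.8), (53.19, -8.6), (46.08, 8.7), (33.86, -6.0), (-38.2, 13.5), (-52.6, -11.8), (-57.66, 10.5)]
x 20..38 [(74.62, -8.9), (60.0, 8.3), (48.24, -8.1), (42.32, 11.9), (28.69, -6.5), (-38.15, 12.9), (-43.49, -4.1), (-47.93, 3.6), (-52.78, -10.8), (-57.68, 10.4)]
x edges y -40..-34 [(-56.51, -11.7), (-50.78, 3.6), (38.59, 9.7), (43.51, -8.1), (48.57, 6.2), (53.58, -13.3), (61.28, 10.5), (73.37, -8.3)]
x edges y -20..-5 [(-56.17, -11.2), (39.15, 12.3), (53.2, -14.1), (61.77, 8.1), (77.08, -7.6)]
z14 x edges y0..30 [(-57.33, -10.9), (39.33, 2.4), (43.6, -2.2), (53.52, -3.7), (61.66, 9.6), (78.79, -2.2)]
z14 yedges [(74.67, -8.5), (62.52, 6.6), (53.89, -6.0), (45.18, 6.1), (33.83, -5.6), (-39.49, 13.3), (-53.97, -11.7), (-58.28, 7.5)]
```

View pics/n1.png

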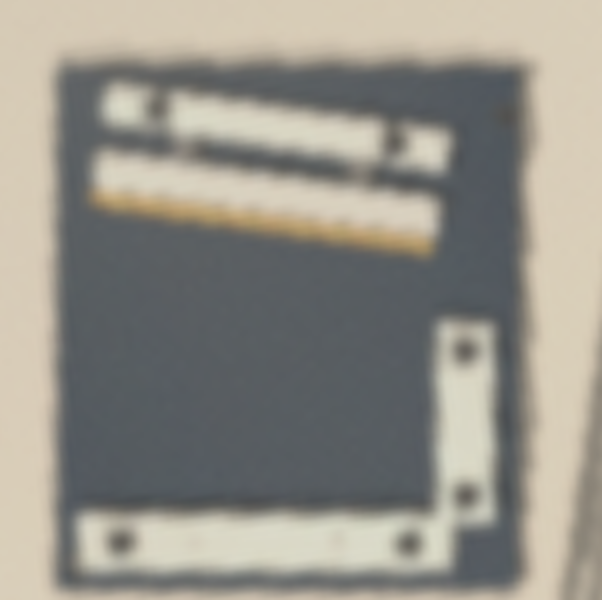

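```bash

python3 - <<'E'
from h import *
f=load("/tmp/top0.npz")
n=(.4438,-.2075);yaw=103
outs=[]
for z in(.008,.019,.038):
    xs,ys,im=rectify(f,*n,yaw,z,(-.06,.06),(-.05,.05)); outs.append(im)
    g=im[...,2].astype(float)
    R=lambda x0,x1:edges(ys,g[:,(xs>x0)&(xs<x1)].mean(1),12); C=lambda y0,y1:edges(xs,g[(ys>y0)&(ys<y1)].mean(0),12)
    print("mod z",z,"\n y@x-35..-20",R(-.035,-.02),"\n y@20..35",R(.02,.035),"\n y@-8..8",R(-.008,.008),"\n x@-10..0",C(-.010,0),"\n x@0..10",C(0,.01),"\n x@-26..-20",C(-.026,-.020))
cv2.imwrite("pics/m1.png",cv2.resize(np.vstack([outs[0],outs[2]]),None,fx=1.45,fy=1.45))
n=(.6434,.0072);yaw=145.08
outs=[]
for z in(.009,.042):
    xs,ys,im=rectify(f,*n,yaw,z,(-.03,.13),(-.04,.04)); outs.append(im)
    g=im.mean(2) if z<.02 else (im[...,2].astype(float)-im[...,0])
    R=lambda x0,x1:edges(ys,g[:,(xs>x0)&(xs<x1)].mean(1),10); C=lambda y0,y1:edges(xs,g[(ys>y0)&(ys<y1)].mean(0),10)
    print("key z",z,"\n y@20..40",R(.02,.04),"\n y@40..65",R(.04,.065),"\n y@70..100",R(.07,.1),"\n y@-8..8",R(-.008,.008),"\n x@-9..-4",C(-.009,-.004),"\n x@-3..3",C(-.003,.003))
cv2.imwrite("pics/k1.png",cv2.resize(np.vstack(outs),None,fx=1.8,fy=1.8))
E
```

```text
mod z 0.008 
 y@x-35..-20 [(31.0, -9.1), (26.15, 3.3), (20.71, -9.9), (-17.84, 7.2), (-23.73, -3.9), (-29.16, 7.7)] 
 y@20..35 [(31.65, -8.2), (21.24, -6.9), (-17.84, 6.1), (-29.17, 8.1)] 
 y@-8..8 [(31.53, -9.1), (22.69, -6.7), (-17.53, 8.6), (-23.33, -4.0), (-28.87, 8.5)] 
 x@-10..0 [(-38.1, -12.2), (38.12, 10.7)] 
 x@0..10 [(-38.07, -12.7), (38.06, 11.7)] 
 x@-26..-20 [(-39.29, -7.2), (-4.16, -4.3), (0.22, 3.7), (29.12, -4.7), (40.51, 7.4)]
mod z 0.019 
 y@x-35..-20 [(30.33, -8.1), (20.19, -9.7), (-18.17, 6.0), (-29.22, 7.4)] 
 y@20..35 [(31.05, -8.3), (20.08, -7.4), (-17.88, 7.2), (-23.81, -3.7), (-29.05, 8.6)] 
 y@-8..8 [(31.01, -8.8), (22.06, -6.8), (-17.76, 8.6), (-23.53, -4.1), (-28.92, 8.6)] 
 x@-10..0 [(-35.38, -12.4), (39.99, 10.9)] 
 x@0..10 [(-35.32, -12.9), (39.95, 11.9)] 
 x@-26..-20 [(-36.53, -7.4), (-1.82, -4.4), (2.53, 3.8), (31.12, -5.0), (42.35, 7.6)]
mod z 0.038 
 y@x-35..-20 [(28.99, -5.5), (19.03, -7.8), (-18.68, 3.8), (-29.19, 5.4)] 
 y@20..35 [(29.54, -8.1), (18.51, -8.8), (-18.13, 8.9), (-23.82, -5.0), (-29.16, 8.3)] 
 y@-8..8 [(29.94, -8.6), (20.48, -7.0), (-18.09, 8.7), (-23.83, -4.3), (-29.11, 8.4)] 
 x@-10..0 [(-30.67, -12.6), (43.18, 11.2)] 
 x@0..10 [(-30.55, -13.2), (43.19, 12.0)] 
 x@-26..-20 [(-31.73, -7.7), (-26.86, 3.1), (2.17, -4.5), (6.48, 3.9), (34.59, -5.3), (45.47, 7.8)]
key z 0.009 
 y@20..40 [(6.26, 7.0), (-13.32, -8.4)] 
 y@40..65 [(7.03, -5.6), (1.44, 5.6)] 
 y@70..100 [(1.49, -5.0), (-4.78, 5.9)] 
 y@-8..8 [(6.62, -3.9), (1.34, 5.4), (-12.64, -2.8)] 
 x@-9..-4 [(-19.62, 3.0), (5.54, -4.4), (10.49, 7.7), (108.87, 7.2), (127.91, -7.7)] 
 x@-3..3 [(5.96, -4.1), (11.26, 5.1), (17.99, 5.4), (125.86, -9.4)]
key z 0.042 
 y@20..40 [] 
 y@40..65 [] 
 y@70..100 [] 
 y@-8..8 [(7.3, 8.9), (-7.34, -10.8)] 
 x@-9..-4 [(-13.06, 6.6), (12.14, -8.0)] 
 x@-3..3 [(-13.38, 10.7), (13.16, -10.1)]
```

View pics/m1.png

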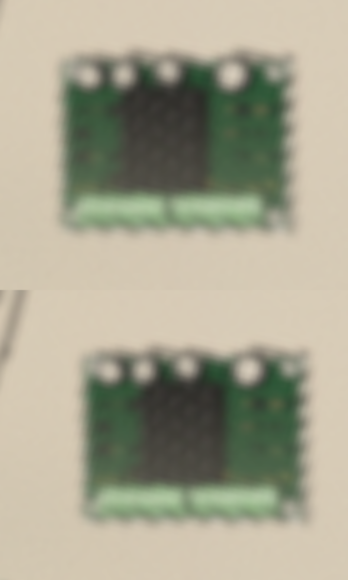

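View pics/k1.png

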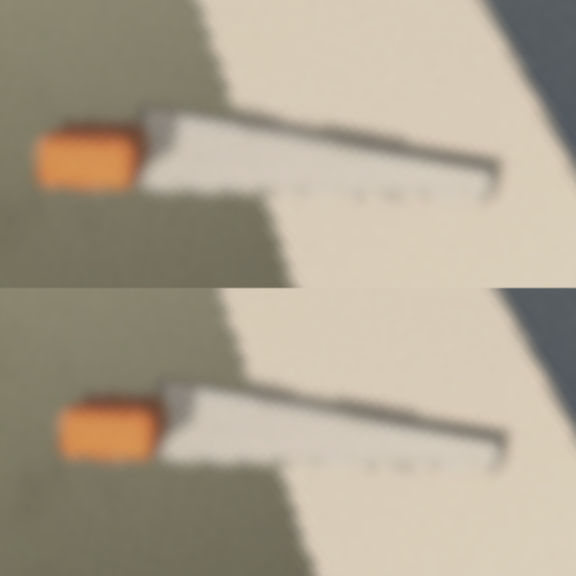

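```bash
cat > go.py <<'E'
import sys,numpy as np
from station import sensors
s=sensors.read_state();R=s["tool_rot"];p=s["ee_pos"]
yaw=np.degrees(np.arctan2(R[1,0],R[0,0]))
print("t",round(s["clock"],2),"pos",p.round(4),"yaw",yaw.round(2),"tilt",R[:,2].round(3),"F",s["ft_force"].round(1),"open",round(s["opening"],3),"q",s["q"].round(1))
if len(sys.argv)>4:
    x,y,z,ty=map(float,sys.argv[1:5]);n=int(sys.argv[5]) if len(sys.argv)>5 else 10
    d=np.array([x,y,z])-p;sp=(yaw-ty+180)%360-180
    print("spin total",sp.round(2),"per row",(sp/n).round(3))
    for lab,a in(("shift in current axes",R),):
        v=a.T@d;print(lab,v.round(4),"/row",(v/n).round(4))
    a=np.radians(ty);X=np.array([np.cos(a),np.sin(a),0]);Y=np.array([np.sin(a),-np.cos(a),0]);v=np.array([X@d,Y@d,-d[2]])
    print("shift after spin",v.round(4),"/row",(v/n).round(4))
E
python3 go.py .4428 -.2075 .12 13 11
```

```text
t 0.1 pos [ 0.1413 -0.5313  0.2447] yaw 14.88 tilt [-0.     0.001 -1.   ] F [-1.   0.6 -0.1] open 1.004 q [-83.9  14.8   1.2  76.4   0.   81.3]
spin total 1.88 per row 0.171
shift in current axes [ 0.3746 -0.2354  0.1251] /row [ 0.0341 -0.0214  0.0114]
shift after spin [ 0.3667 -0.2477  0.1247] /row [ 0.0333 -0.0225  0.0113]
```

Request:
drive_tool --deltas '[[[0,0,0],1.9],[[0.0333,-0.0225,0.0113],0],[[0.0333,-0.0225,0.0113],0],[[0.0333,-0.0225,0.0113],0],[[0.0333,-0.0225,0.0113],0],[[0.0333,-0.0225,0.0113],0],[[0.0333,-0.0225,0.0113],0],[[0.0333,-0.0225,0.0113],0],[[0.0333,-0.0225,0.0113],0],[[0.0333,-0.0225,0.0113],0],[[0.0333,-0.0225,0.0113],0],[[0.0333,-0.0225,0.0113],0]]' --fingers 1 --newtons 40

```text
clock: 1.6
ee_pos: [0.4434, -0.207, 0.1206]
tool_rot: [[0.975, 0.223, 0.0], [0.223, -0.975, -0.0], [0.0, 0.0, -1.0]]
ft_force: [1.2, -1.0, 0.3]
opening: 0.996
```

```bash
python3 go.py .4428 -.2075 .027 13 4;python3 - <<'E'
from station import optics
import cv2,numpy as np
for n in("scene","top"):
    f=optics.grab_frame(n);cv2.imwrite(f"pics/{n}1.png",f["img"]);np.savez(f"/tmp/{n}1.npz",**f)
a=cv2.imread("pics/scene1.png")[200:420,220:480];b=cv2.imread("pics/top1.png")[240:400,340:500]
cv2.imwrite("pics/s1.png",cv2.resize(a,None,fx=2.5,fy=2.5))
E
python3 go.py
```

```text
t 1.6 pos [ 0.4434 -0.207   0.1206] yaw 12.91 tilt [ 0. -0. -1.] F [ 1.2 -1.   0.3] open 0.996 q [-34.9  13.1 -20.1  56.7  -0.  132.2]
spin total -0.09 per row -0.024
shift in current axes [-0.0007  0.0004  0.0936] /row [-0.0002  0.0001  0.0234]
shift after spin [-0.0007  0.0004  0.0936] /row [-0.0002  0.0001  0.0234]
t 1.7 pos [ 0.4438 -0.2054  0.1198] yaw 13.1 tilt [-0.001  0.002 -1.   ] F [0.6 1.3 0.1] open 1.002 q [-34.7  13.2 -20.1  56.8   0.  132.2]
```

View pics/s1.png

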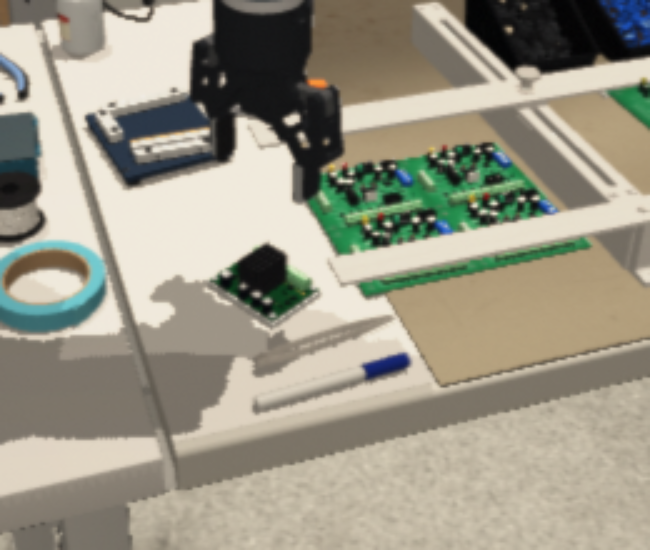

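Request:
drive_tool --deltas '[[[-0.0005,0,0.02],0],[[-0.0005,0,0.025],0],[[0,0,0.025],0],[[0,0,0.0225],0],[[0,0,0],0],[[0,0,0],0]]'

```text
clock: 2.45
ee_pos: [0.4419, -0.2088, 0.0293]
tool_rot: [[0.975, 0.224, 0.001], [0.224, -0.975, -0.0], [0.0, 0.001, -1.0]]
ft_force: [-0.4, 1.0, 0.2]
opening: 1.0
```

```bash
python3 go.py;python3 - <<'E'
from station import optics
import cv2,numpy as np
o=[]
for n in("scene","top"):
    f=optics.grab_frame(n);np.savez(f"/tmp/{n}2.npz",**f)
    o.append(f["img"])
a=cv2.resize(o[0][230:380,220:400],(600,500));b=cv2.resize(o[1][250:350,350:470],(600,500))
cv2.imwrite("pics/s2.png",a);cv2.imwrite("pics/t2.png",b)
E
python3 go.py
```

```text
t 2.45 pos [ 0.4419 -0.2088  0.0293] yaw 12.94 tilt [ 0.001 -0.    -1.   ] F [-0.4  1.   0.2] open 1.0 q [-35.1  18.6 -28.1  43.2  -0.  131.9]
t 2.55 pos [ 0.4421 -0.2088  0.0295] yaw 12.96 tilt [ 0.001 -0.001 -1.   ] F [ 0.1  0.8 -0.5] open 0.996 q [-35.1  18.6 -28.1  43.2  -0.  131.9]
```

View pics/s2.png

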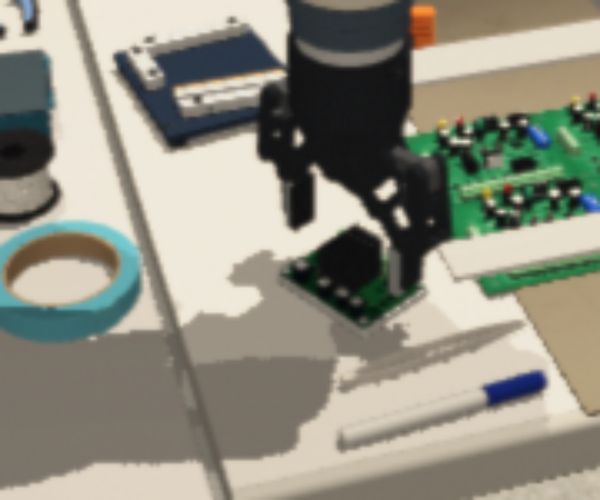

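View pics/t2.png

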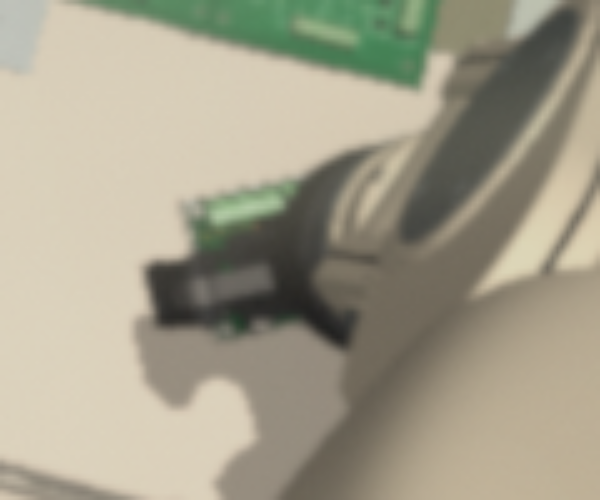

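Request:
drive_tool --deltas '[[[0,0,0.001],0],[[0,0,0],0],[[0,0,0],0],[[0,0,0],0],[[0,0,0],0],[[0,0,0],0],[[0,0,0],0],[[0,0,0],0]]' --fingers 0 --newtons 40

```text
clock: 3.55
ee_pos: [0.4418, -0.2084, 0.0277]
tool_rot: [[0.974, 0.225, 0.0], [0.225, -0.974, -0.0], [0.0, 0.0, -1.0]]
ft_force: [-0.4, 0.8, 5.8]
opening: 0.273
```

```bash
python3 go.py
```

```text
t 3.55 pos [ 0.4418 -0.2084  0.0277] yaw 12.99 tilt [ 0. -0. -1.] F [-0.4  0.8  5.8] open 0.273 q [-35.1  18.7 -28.2  43.    0.  131.9]
```

Request:
drive_tool --deltas '[[[0,0,-0.01],0],[[0,0,-0.02],0],[[0,0,-0.03],0],[[0,0,-0.03],0],[[0,0,-0.01],0],[[0,0,0],0]]'

```text
clock: 4.3
ee_pos: [0.4417, -0.2083, 0.1275]
tool_rot: [[0.974, 0.225, 0.0], [0.225, -0.974, -0.0], [0.0, 0.0, -1.0]]
ft_force: [0.2, 0.3, -1.8]
opening: 0.271
```

```bash
python3 - <<'E'
from station import optics
import cv2,numpy as np
f=optics.grab_frame("scene");np.savez("/tmp/scene3.npz",**f);i=f["img"]
cv2.imwrite("pics/s3.png",cv2.resize(i[200:350,220:400],(720,600),interpolation=cv2.INTER_CUBIC))
E
python3 go.py .4852 .0667 .13 83.6 10
```

```text
t 4.35 pos [ 0.4413 -0.2081  0.1268] yaw 12.98 tilt [-0.001  0.    -1.   ] F [-0.5  0.7 -2.6] open 0.274 q [-35.1  12.7 -19.7  57.7  -0.  131.9]
spin total -70.62 per row -7.062
shift in current axes [ 0.1045 -0.2579 -0.0031] /row [ 0.0104 -0.0258 -0.0003]
shift after spin [ 0.278   0.013  -0.0032] /row [ 0.0278  0.0013 -0.0003]
```

View pics/s3.png

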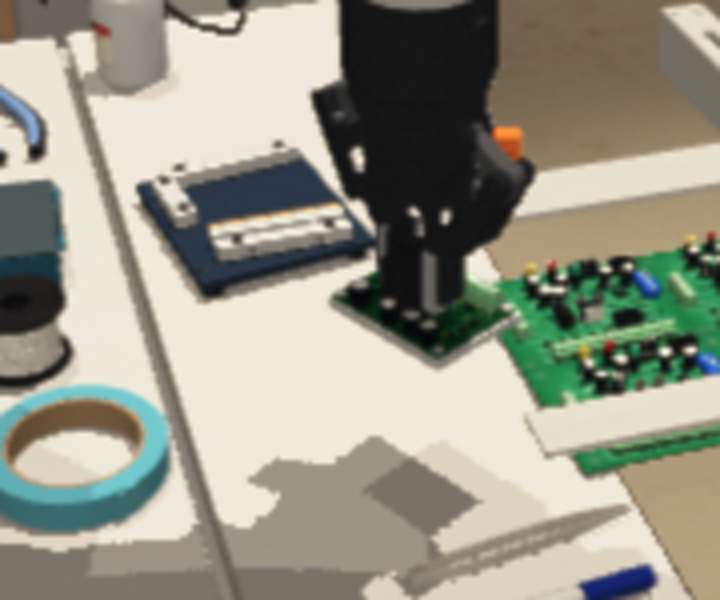

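```bash
python3 go.py .4882 .0655 .12 83.6 7
```

```text
t 4.35 pos [ 0.4413 -0.2081  0.1268] yaw 12.98 tilt [-0.001  0.    -1.   ] F [-0.5  0.7 -2.6] open 0.274 q [-35.1  12.7 -19.7  57.7  -0.  131.9]
spin total -70.62 per row -10.088
shift in current axes [ 0.1071 -0.2561  0.0069] /row [ 0.0153 -0.0366  0.001 ]
shift after spin [0.2771 0.0161 0.0068] /row [0.0396 0.0023 0.001 ]
```

Request:
drive_tool --deltas '[[[0.0153,-0.0366,0],0],[[0.0153,-0.0366,0],0],[[0.0153,-0.0366,0],0],[[0.0153,-0.0366,0],0],[[0.0153,-0.0366,0],0],[[0.0153,-0.0366,0],0],[[0.0153,-0.0366,0.0],0]]'

```text
clock: 5.22
ee_pos: [0.4878, 0.0667, 0.1261]
tool_rot: [[0.974, 0.225, -0.002], [0.225, -0.974, 0.0], [-0.002, -0.001, -1.0]]
ft_force: [0.2, -0.6, -2.0]
opening: 0.273
```

Request:
drive_tool --deltas '[[[0,0,0],-10.1],[[0,0,0],-10.1],[[0,0,0.01],-10.1],[[0,0,0.01],-10.1],[[0,0,0.01],-10.1],[[0,0,0.01],-10.1],[[0,0,0.01],-10.0],[[0,0,0],0],[[0,0,0],0]]'

```text
clock: 6.35
ee_pos: [0.4882, 0.0654, 0.0771]
tool_rot: [[0.116, 0.993, -0.001], [0.993, -0.116, 0.0], [-0.0, -0.001, -1.0]]
ft_force: [-0.0, -0.0, -2.7]
opening: 0.269
```

```bash
python3 - <<'E'
from station import optics
import cv2,numpy as np
for n in("scene","top"):
    f=optics.grab_frame(n);np.savez(f"/tmp/{n}4.npz",**f);i=f["img"]
    c=i[200:350,220:400] if n=="scene" else i[220:340,220:364]
    cv2.imwrite(f"pics/{n}4.png",cv2.resize(c,(720,600),interpolation=cv2.INTER_CUBIC))
E
python3 go.py .4882 .0655 .055 83.6 1
```

```text
t 6.45 pos [0.4885 0.0654 0.0776] yaw 83.44 tilt [ 0. -0. -1.] F [-0.4 -0.2 -2. ] open 0.273 q [ -2.1  15.8 -23.6  50.6  -0.   94.4]
spin total -0.16 per row -0.159
shift in current axes [ 0.     -0.0003  0.0226] /row [ 0.     -0.0003  0.0226]
shift after spin [ 0.     -0.0003  0.0226] /row [ 0.     -0.0003  0.0226]
```

View pics/scene4.png

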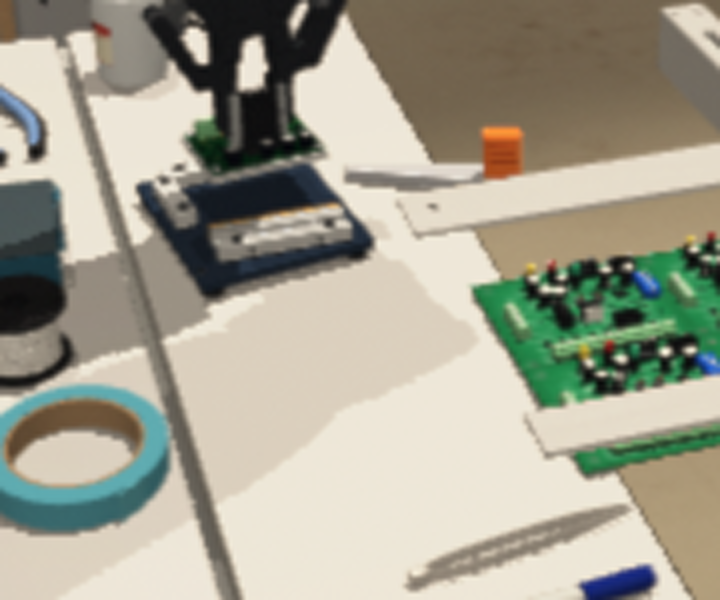

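View pics/top4.png

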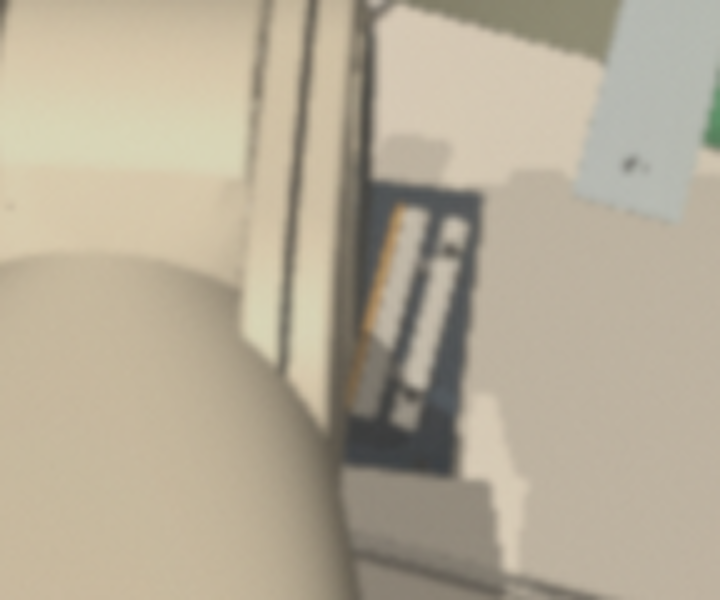

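```bash
cat > ov.py <<'E'
from h import *
def T(o,yaw,P):
    a=np.radians(yaw);R=np.array([[np.cos(a),-np.sin(a),0],[np.sin(a),np.cos(a),0],[0,0,1]]);return np.asarray(P)/1000@R.T+np.array(o)
NEST=((.4846,.0697,0),173.6)
def draw(f,polys,crop,S,name):
    x0,y0,x1,y1=crop
    im=cv2.resize(f["img"][y0:y1,x0:x1],None,fx=S,fy=S,interpolation=cv2.INTER_CUBIC)
    for W,col in polys:
        uv=(proj(f,W)-[x0,y0]+.5)*S-.5
        cv2.polylines(im,[np.round(uv*8).astype(np.int32).reshape(-1,1,2)],True,col,1,cv2.LINE_AA,3)
    cv2.imwrite(name,im)
plate=[[-54,-52,14],[64,-52,14]]
fence=[[-47,-44,25],[47,-44,25],[47,-30,25],[-47,-30,25]]
face=[[-47,-30,14],[47,-30,14]]
railf=[[-44,48,25],[42,35.7,25]]
stop=[[43,-20,25],[43,10,25]]
nestp=[(T(*NEST,p),(0,0,255)) for p in(fence,railf,stop)]
def modp(o,yaw): return [(T(o,yaw,p),(255,0,255)) for p in([[-40,-30,6],[40,-30,6],[40,30,6],[-40,30,6]],[[-12,-18,38],[12,-18,38],[12,18,38],[-12,18,38]])]
def keyp(o,yaw): return [(T(o,yaw,p),(255,0,0)) for p in([[13,-10.9,9],[109,-10.9,9],[109,-2.9,9],[13,10.8,9]],[[-13,-7,42],[13,-7,42],[13,7,42],[-13,7,42]])]
E
python3 - <<'E'
from ov import *
f=load("/tmp/scene4.npz")
draw(f,nestp+modp((.4884,.0642,.0494),173.5)+keyp((.6434,.0072,0),145.08),(245,210,365,290),6.5,"pics/o4.png")
f=load("/tmp/scene1.npz")
draw(f,modp((.4428,-.2075,0),103),(270,270,370,340),7,"pics/o1.png")
E
```

```text
(no output)
```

View pics/o4.png

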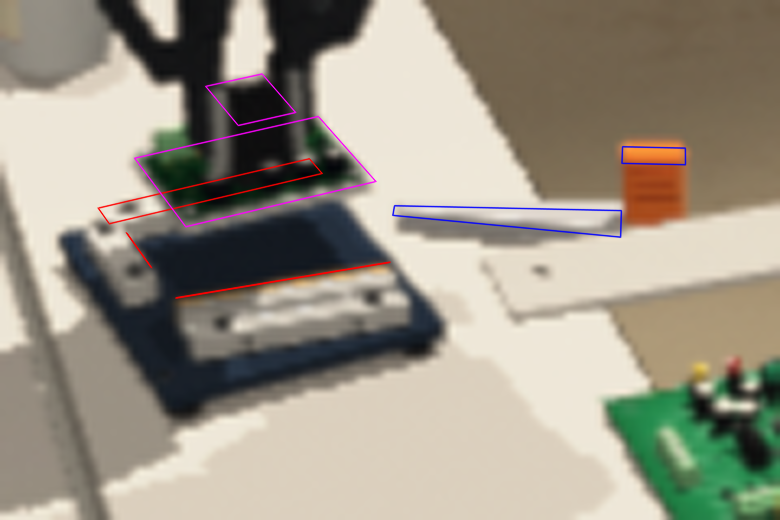

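View pics/o1.png

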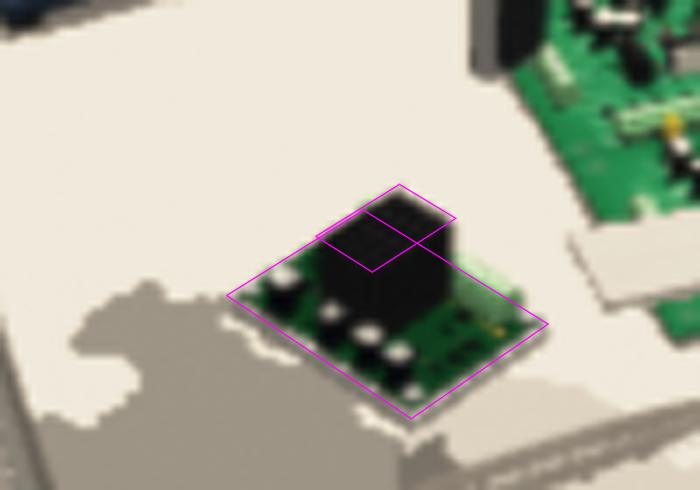

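Request:
drive_tool --deltas '[[[0,0,0.012],0],[[0,0,0.01],0],[[0,0,0.008],0],[[0,0,0.003],0],[[0,0,0],0]]'

```text
clock: 7.08
ee_pos: [0.4884, 0.0654, 0.0443]
tool_rot: [[0.112, 0.994, -0.0], [0.994, -0.112, 0.0], [-0.0, -0.0, -1.0]]
ft_force: [0.1, -0.3, -0.9]
opening: 0.272
```

```bash
python3 - <<'E'
from station import optics
from ov import *
f=optics.grab_frame("scene");np.savez("/tmp/scene5.npz",**f)
draw(f,nestp,(245,210,345,290),7,"pics/o5.png")
E
python3 go.py .4882 .0655 .0417 83.6 1
```

```text
t 7.12 pos [0.4885 0.0654 0.0445] yaw 83.58 tilt [ 0. -0. -1.] F [ 0.2 -0.5 -2.4] open 0.276 q [ -2.1  17.9 -26.3  45.8  -0.   94.3]
spin total -0.02 per row -0.02
shift in current axes [ 0.     -0.0003  0.0028] /row [ 0.     -0.0003  0.0028]
shift after spin [ 0.     -0.0003  0.0028] /row [ 0.     -0.0003  0.0028]
```

View pics/o5.png

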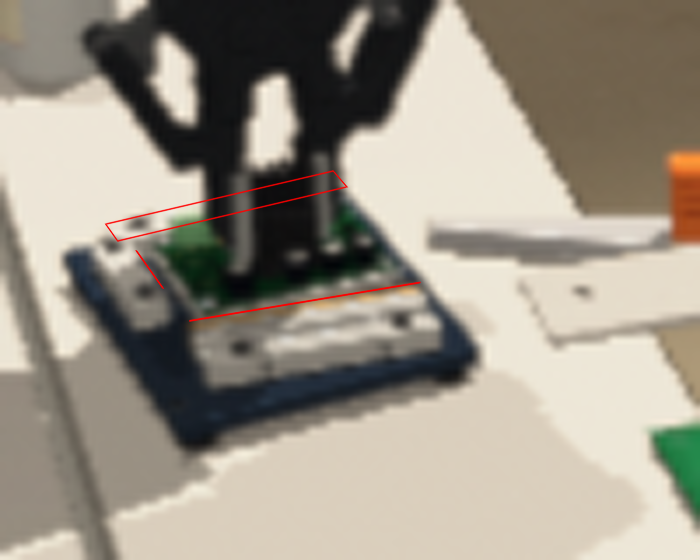

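Request:
drive_tool --deltas '[[[0,0,0.0013],0],[[0,0,0.001],0],[[0,0,0.0005],0],[[0,0,0],0]]'

```text
clock: 7.62
ee_pos: [0.4884, 0.0654, 0.0417]
tool_rot: [[0.112, 0.994, 0.0], [0.994, -0.112, 0.0], [0.0, 0.0, -1.0]]
ft_force: [-0.9, 0.1, -1.9]
opening: 0.276
```

```bash
python3 go.py
```

```text
t 7.62 pos [0.4884 0.0654 0.0417] yaw 83.58 tilt [ 0.  0. -1.] F [-0.9  0.1 -1.9] open 0.276 q [ -2.1  18.1 -26.6  45.3   0.   94.3]
```

Request:
drive_tool --deltas '[[[0,0,0.0007],0],[[0,0,0],0]]'

```text
clock: 7.88
ee_pos: [0.4884, 0.0654, 0.0417]
tool_rot: [[0.112, 0.994, 0.001], [0.994, -0.112, -0.0], [-0.0, 0.001, -1.0]]
ft_force: [-3.7, 0.5, 7.4]
opening: 0.271
```

```bash
python3 go.py
```

```text
t 7.88 pos [0.4884 0.0654 0.0417] yaw 83.59 tilt [ 0.001 -0.    -1.   ] F [-3.7  0.5  7.4] open 0.271 q [ -2.1  18.1 -26.6  45.3  -0.   94.3]
```

Request:
drive_tool --deltas '[[[0,0,0],0],[[0,0,0],0],[[0,0,0],0],[[0,0,0],0]]' --fingers 0.65

```text
clock: 8.38
ee_pos: [0.4884, 0.0654, 0.0409]
tool_rot: [[0.112, 0.994, -0.0], [0.994, -0.112, 0.0], [-0.0, -0.0, -1.0]]
ft_force: [0.7, -0.1, -0.3]
opening: 0.651
```

```bash
python3 go.py
```

```text
t 8.38 pos [0.4884 0.0654 0.0409] yaw 83.59 tilt [-0.  0. -1.] F [ 0.7 -0.1 -0.3] open 0.651 q [ -2.1  18.1 -26.6  45.2  -0.   94.3]
```

Request:
drive_tool --deltas '[[[0,0,-0.01],0],[[0,0,-0.02],0],[[0,0,-0.04],0],[[0,0,-0.03],0],[[0,0,0],0]]'

```text
clock: 9.0
ee_pos: [0.4897, 0.0654, 0.1437]
tool_rot: [[0.112, 0.994, 0.005], [0.994, -0.112, -0.0], [0.0, 0.005, -1.0]]
ft_force: [-0.7, -1.2, -0.3]
opening: 0.65
```

```bash
python3 - <<'E'
from station import optics
from ov import *
f=optics.grab_frame("scene");np.savez("/tmp/scene6.npz",**f)
draw(f,nestp,(245,210,345,290),7,"pics/o6.png")
E
python3 go.py .6434 .0072 .12 145 8
```

```text
t 9.05 pos [0.4889 0.0654 0.1422] yaw 83.58 tilt [ 0.003 -0.    -1.   ] F [-0.3  0.  -0.3] open 0.652 q [ -2.1  12.4 -17.6  59.8   0.   94.3]
spin total -61.42 per row -7.677
shift in current axes [-0.0406  0.1599  0.0226] /row [-0.0051  0.02    0.0028]
shift after spin [-0.1599  0.0409  0.0222] /row [-0.02    0.0051  0.0028]
```

View pics/o6.png

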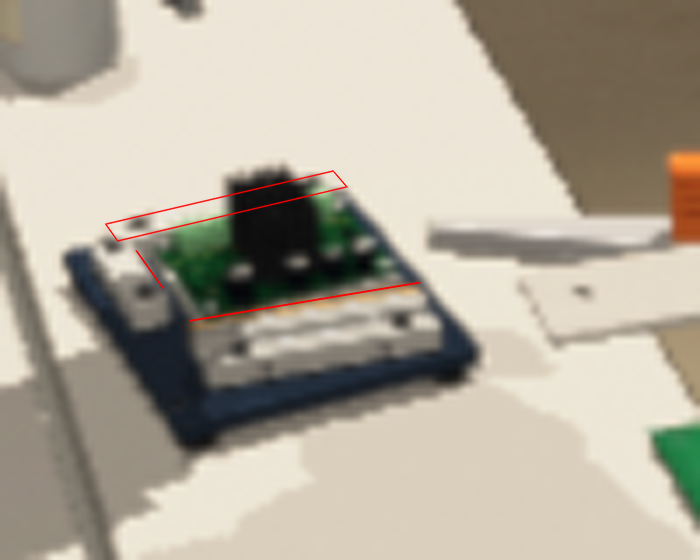

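Request:
drive_tool --deltas '[[[-0.0068,0.0267,0],0],[[-0.0068,0.0267,0],0],[[-0.0068,0.0267,0],0],[[-0.0068,0.0267,0],0],[[-0.0068,0.0267,0],0],[[-0.0066,0.0265,0],-10.2],[[0,0,0.005],-10.2],[[0,0,0.005],-10.2],[[0,0,0.005],-10.2],[[0,0,0.005],-10.2],[[0,0,0.005],-10.4],[[0,0,0],0]]'

```text
clock: 10.55
ee_pos: [0.6422, 0.0073, 0.1145]
tool_rot: [[-0.818, 0.575, -0.003], [0.575, 0.818, 0.0], [0.002, -0.001, -1.0]]
ft_force: [0.3, 0.9, -0.3]
opening: 0.652
```

```bash
python3 - <<'E'
from station import optics
from ov import *
f=optics.grab_frame("scene");np.savez("/tmp/scene7.npz",**f)
draw(f,keyp((.6434,.0072,0),145.08),(275,190,375,270),7,"pics/o7.png")
f=optics.grab_frame("top");np.savez("/tmp/top7.npz",**f)
draw(f,nestp+modp((.4884,.0642,.014),173.6)+keyp((.6434,.0072,0),145.08),(230,190,330,320),4.5,"pics/t7.png")
E
python3 go.py .6434 .0072 .027 145 5
```

```text
t 10.65 pos [0.6426 0.0072 0.1154] yaw 144.74 tilt [-0.001  0.    -1.   ] F [0.3 0.2 0. ] open 0.653 q [-6.8 27.2  1.  63.8 -0.  28.4]
spin total -0.26 per row -0.052
shift in current axes [-0.0007  0.0005  0.0884] /row [-0.0001  0.0001  0.0177]
shift after spin [-0.0007  0.0004  0.0884] /row [-0.0001  0.0001  0.0177]
```

View pics/o7.png

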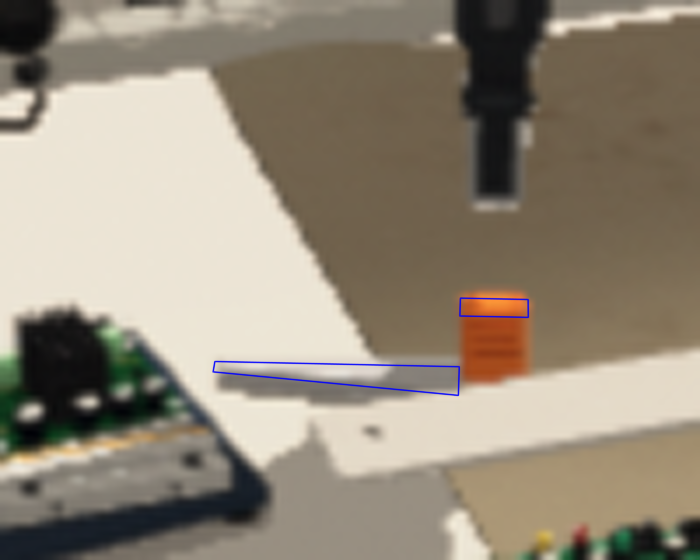

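View pics/t7.png

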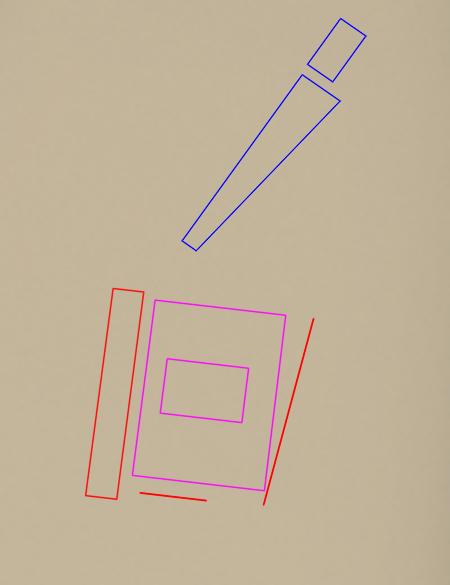

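Request:
drive_tool --deltas '[[[-0.0005,0.0004,0.02],-0.2],[[0,0,0.025],0],[[0,0,0.025],0],[[0,0,0.018],0],[[0,0,0],0]]'

```text
clock: 11.28
ee_pos: [0.6427, 0.0073, 0.0267]
tool_rot: [[-0.819, 0.573, -0.003], [0.573, 0.819, 0.0], [0.002, -0.001, -1.0]]
ft_force: [-0.2, 0.1, 0.2]
opening: 0.649
```

```bash
python3 go.py .6434 .0072 .027 145 5
```

```text
t 11.28 pos [0.6427 0.0073 0.0267] yaw 145.03 tilt [-0.003  0.    -1.   ] F [-0.2  0.1  0.2] open 0.649 q [-6.8 31.3 -6.  52.9  0.  28.2]
spin total 0.03 per row 0.006
shift in current axes [-0.0007  0.0003 -0.0003] /row [-0.0001  0.0001 -0.0001]
shift after spin [-0.0007  0.0003 -0.0003] /row [-0.0001  0.0001 -0.0001]
```

Request:
drive_tool --deltas '[[[0,0,0],0],[[0,0,0],0],[[0,0,0],0],[[0,0,0],0],[[0,0,0],0],[[0,0,0],0],[[0,0,0],0]]' --fingers 0 --newtons 70

```text
clock: 12.15
ee_pos: [0.644, 0.0072, 0.029]
tool_rot: [[-0.821, 0.571, 0.002], [0.571, 0.821, -0.0], [-0.001, 0.001, -1.0]]
ft_force: [-0.5, -0.5, 6.0]
opening: 0.154
```

```bash
python3 go.py
```

```text
t 12.15 pos [0.644  0.0072 0.029 ] yaw 145.18 tilt [ 0.002 -0.    -1.   ] F [-0.5 -0.5  6. ] open 0.154 q [-6.8 31.1 -5.9 52.9 -0.  28. ]
```

Request:
drive_tool --deltas '[[[0,0,-0.015],0],[[0,0,-0.02],0],[[0,0,-0.01],0],[[0,0,0],-9.5],[[0,0,0],-9.5],[[0,0,0],-9.5],[[0,0,0],0]]'

```text
clock: 13.02
ee_pos: [0.6434, 0.0073, 0.0731]
tool_rot: [[-0.994, 0.111, -0.0], [0.111, 0.994, -0.0], [0.0, -0.0, -1.0]]
ft_force: [-0.4, -0.2, -1.1]
opening: 0.152
```

```bash
python3 - <<'E'
from station import optics
from ov import *
for n in("scene","top"):
    f=optics.grab_frame(n);np.savez(f"/tmp/{n}8.npz",**f)
    k=keyp((.6435,.0072,.045),173.6)
    if n=="scene": draw(f,k,(265,190,375,270),7,"pics/o8.png")
    else: draw(f,nestp+k,(230,190,330,320),4.5,"pics/t8.png")
E
python3 go.py .6533 .0035 .06 173.6 1
```

```text
t 13.12 pos [0.6435 0.0073 0.073 ] yaw 173.47 tilt [-0.  0. -1.] F [ 0.  -0.1 -1.4] open 0.152 q [-6.8 29.  -2.6 58.4  0.  -0.3]
spin total -0.13 per row -0.133
shift in current axes [-0.0102 -0.0026  0.013 ] /row [-0.0102 -0.0026  0.013 ]
shift after spin [-0.0102 -0.0027  0.013 ] /row [-0.0102 -0.0027  0.013 ]
```

View pics/o8.png

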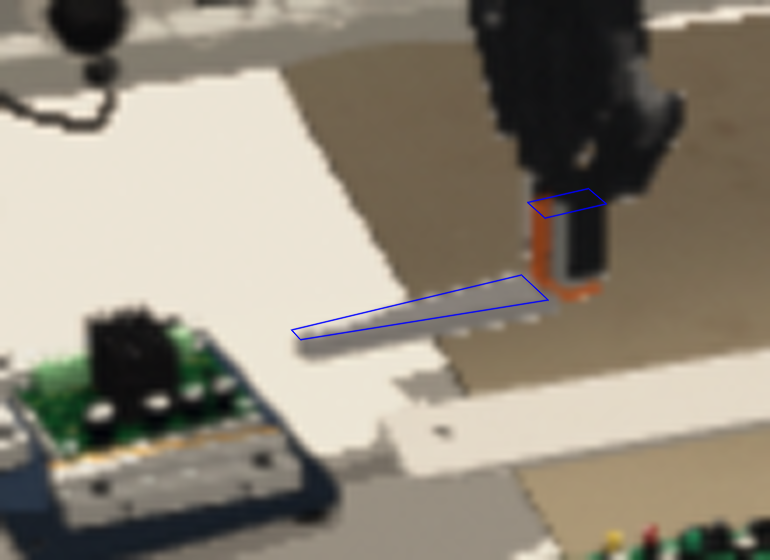

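View pics/t8.png

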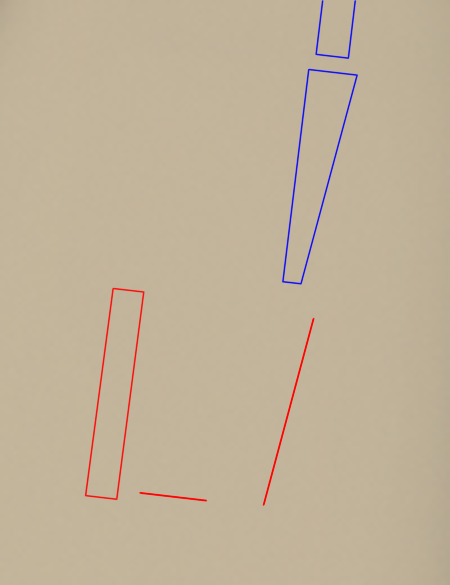

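```bash
python3 - <<'E'
from ov import *
f=load("/tmp/scene8.npz")
m=T(*NEST,[[-4,2.5,14]])[0]
draw(f,nestp+modp(m,173.6),(250,215,320,265),11,"pics/o9.png")
draw(f,[],(250,215,320,265),11,"pics/o9b.png")
E
```

```text
(no output)
```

View pics/o9.png

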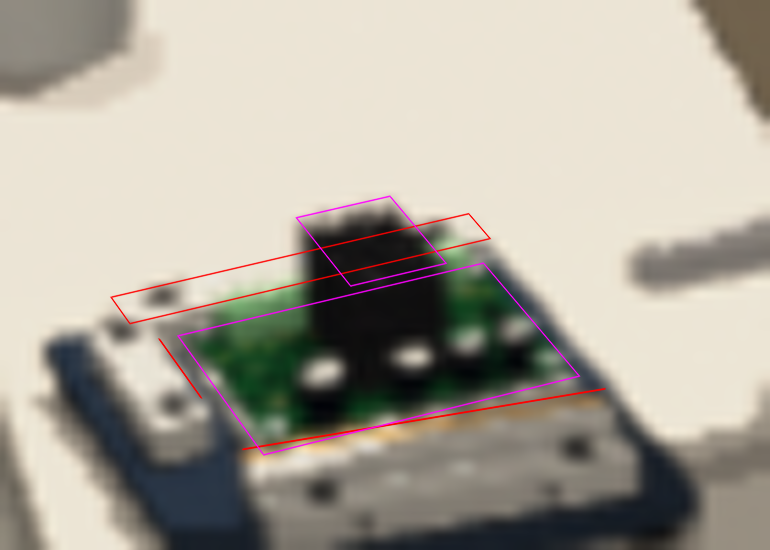

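View pics/o9b.png

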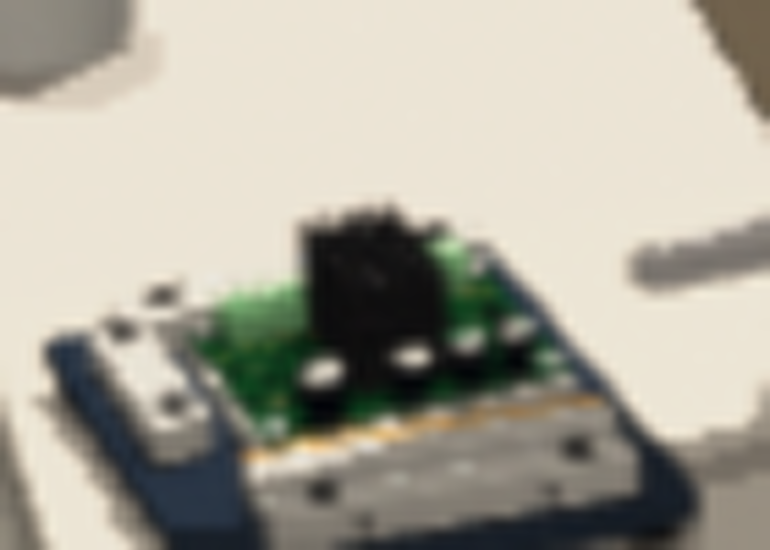

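Request:
drive_tool --deltas '[[[-0.005,-0.0027,0.005],0],[[-0.005,0,0.01],0],[[0,0,0.01],-0.1],[[0,0,0.0025],0],[[0,0,0],0]]'

```text
clock: 13.75
ee_pos: [0.6529, 0.0035, 0.0451]
tool_rot: [[-0.994, 0.108, -0.001], [0.108, 0.994, 0.0], [0.001, 0.0, -1.0]]
ft_force: [-0.2, -1.5, 0.0]
opening: 0.154
```

```bash
python3 - <<'E'
from ov import *
print(T(*NEST,[[-139,47,0],[-125,47,0]]))
E
python3 go.py .6177 .0075 .0455 173.6 4
```

```text
[[0.6174947  0.00749873 0.        ]
 [0.60358195 0.00905929 0.        ]]
t 13.75 pos [0.6529 0.0035 0.0451] yaw 173.78 tilt [-0.001  0.    -1.   ] F [-0.2 -1.5  0. ] open 0.154 q [-7.  31.1 -3.2 55.7  0.  -0.8]
spin total 0.18 per row 0.045
shift in current axes [ 0.0355  0.0001 -0.0004] /row [ 0.0089  0.     -0.0001]
shift after spin [ 0.0355  0.     -0.0004] /row [ 0.0089  0.     -0.0001]
```

Request:
drive_tool --deltas '[[[0.008,0,0],0.1],[[0.008,0,0],0],[[0,0,0],0]]'

```text
clock: 14.12
ee_pos: [0.6365, 0.0054, 0.0459]
tool_rot: [[-0.994, 0.11, 0.0], [0.11, 0.994, 0.0], [-0.0, 0.0, -1.0]]
ft_force: [0.9, 0.6, -1.1]
opening: 0.155
```

```bash
python3 - <<'E'
from station import optics
from ov import *
f=optics.grab_frame("scene");np.savez("/tmp/scene9.npz",**f)
o=T(*NEST,[[-159,47,17]])[0]
draw(f,nestp+keyp(o,173.6),(260,210,350,270),8.5,"pics/o10.png")
E
python3 go.py .6177 .0075 .0455 173.6 4
```

```text
t 14.18 pos [0.637  0.0053 0.0459] yaw 173.69 tilt [ 0. -0. -1.] F [-0.6  0.2 -0.7] open 0.151 q [-7.1 29.7 -5.7 54.5  0.  -0.8]
spin total 0.09 per row 0.022
shift in current axes [0.0194 0.0001 0.0004] /row [0.0049 0.     0.0001]
shift after spin [0.0194 0.0001 0.0004] /row [0.0049 0.     0.0001]
```

View pics/o10.png

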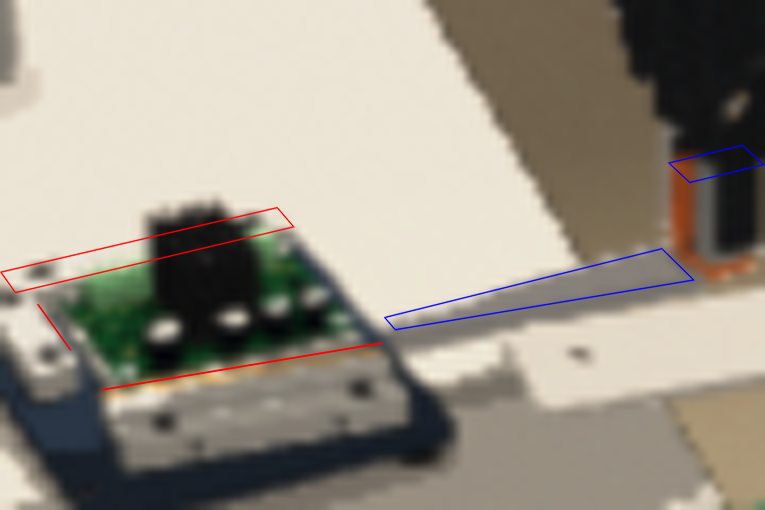

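Request:
drive_tool --deltas '[[[0.006,0,0],0],[[0.006,0,0],0],[[0.005,0.001,0],0],[[0.004,0.001,0],0],[[0,0,0],0]]'

```text
clock: 14.8
ee_pos: [0.6164, 0.0097, 0.0456]
tool_rot: [[-0.994, 0.11, -0.0], [0.11, 0.994, -0.0], [0.0, -0.0, -1.0]]
ft_force: [-0.1, -0.1, -0.5]
opening: 0.153
```

```bash
cat > nf.py <<'E'
from ov import *
from station import sensors
s=sensors.read_state();a=np.radians(173.6);R=np.array([[np.cos(a),-np.sin(a)],[np.sin(a),np.cos(a)]])
print("t",round(s["clock"],2),"key nest",(1e3*(R.T@(s["ee_pos"][:2]-np.array(NEST[0][:2])))).round(2),"z",round(s["ee_pos"][2]*1e3,1),"yaw",np.degrees(np.arctan2(s["tool_rot"][1,0],s["tool_rot"][0,0])).round(2),"F nest",(R.T@s["ft_force"][:2]).round(2),"Fz",s["ft_force"][2].round(2),"Tq",s["ft_torque"].round(2),"open",round(s["opening"],3))
E
python3 nf.py
```

```text
t 14.8 key nest [-137.62   44.96] z 45.6 yaw 173.7 F nest [0.12 0.1 ] Fz -0.48 Tq [-0.04 -0.06 -0.06] open 0.153
```

Request:
drive_tool --deltas '[[[0.003,0.0005,0.001],0],[[0.003,0.0005,0.001],0],[[0.003,0.0005,0],0],[[0,0.0005,0],0],[[0,0,0],0]]'

```text
clock: 15.42
ee_pos: [0.608, 0.0125, 0.0435]
tool_rot: [[-0.994, 0.11, 0.0], [0.11, 0.994, 0.0], [-0.0, 0.0, -1.0]]
ft_force: [0.1, 0.2, -1.2]
opening: 0.155
```

```bash
python3 nf.py
```

```text
t 15.43 key nest [-128.98   43.07] z 43.5 yaw 173.69 F nest [-0.07 -0.21] Fz -1.21 Tq [-0.03 -0.04  0.03] open 0.155
```

Request:
drive_tool --deltas '[[[0.004,0.0003,0],0],[[0.004,0.0003,0],0],[[0.004,0.0003,0],0],[[0.004,0.0003,0],0],[[0,0,0],0]]'

```text
clock: 16.05
ee_pos: [0.5917, 0.0154, 0.0436]
tool_rot: [[-0.994, 0.11, -0.0], [0.11, 0.994, -0.0], [0.0, -0.0, -1.0]]
ft_force: [-1.2, -0.9, -1.7]
opening: 0.154
```

```bash
python3 nf.py
```

```text
t 16.05 key nest [-112.44   41.98] z 43.6 yaw 173.69 F nest [1.07 1.03] Fz -1.67 Tq [-0.24  0.1   0.08] open 0.154
```

Request:
drive_tool --deltas '[[[0.002,0.0004,0],0],[[0.002,0.0004,0],0],[[0,0,0],0]]'

```text
clock: 16.42
ee_pos: [0.588, 0.0167, 0.0434]
tool_rot: [[-0.994, 0.11, -0.0], [0.11, 0.994, 0.0], [0.0, 0.0, -1.0]]
ft_force: [-0.7, -1.2, -0.8]
opening: 0.152
```

```bash
python3 nf.py
```

```text
t 16.43 key nest [-108.69   41.11] z 43.4 yaw 173.69 F nest [0.51 1.29] Fz -0.79 Tq [-0.21  0.01  0.06] open 0.152
```

Request:
drive_tool --deltas '[[[0.002,0.0004,0],0],[[0.002,0.0004,0],0],[[0,0,0],0]]'

```text
clock: 16.8
ee_pos: [0.584, 0.018, 0.0434]
tool_rot: [[-0.994, 0.11, -0.0], [0.11, 0.994, 0.0], [0.0, 0.0, -1.0]]
ft_force: [-1.6, -1.9, -0.8]
opening: 0.154
```

```bash
python3 nf.py
```

```text
t 16.8 key nest [-104.57   40.28] z 43.4 yaw 173.69 F nest [1.36 2.11] Fz -0.77 Tq [-0.22  0.    0.07] open 0.154
```

Request:
drive_tool --deltas '[[[0,0.0005,0],0],[[0,0,0],0]]'

```text
clock: 17.05
ee_pos: [0.5842, 0.0184, 0.0434]
tool_rot: [[-0.994, 0.11, -0.0], [0.11, 0.994, 0.0], [0.0, -0.0, -1.0]]
ft_force: [-0.8, 0.3, -2.1]
opening: 0.153
```

```bash
python3 nf.py
```

```text
t 17.05 key nest [-104.73   39.85] z 43.4 yaw 173.69 F nest [ 0.88 -0.25] Fz -2.12 Tq [-0.25  0.1   0.15] open 0.153
```

Request:
drive_tool --deltas '[[[0,0.0005,0],0],[[0,0,0],0]]'

```text
clock: 17.3
ee_pos: [0.5843, 0.0187, 0.0434]
tool_rot: [[-0.994, 0.11, -0.0], [0.11, 0.994, -0.0], [0.0, -0.0, -1.0]]
ft_force: [-1.7, -2.8, -0.4]
opening: 0.151
```

```bash
python3 nf.py;python3 - <<'E'
from station import optics
from ov import *
f=optics.grab_frame("scene");np.savez("/tmp/scene10.npz",**f)
draw(f,[],(250,205,330,265),10,"pics/o11.png")
f=optics.grab_frame("top");np.savez("/tmp/top10.npz",**f);cv2.imwrite("pics/t11.png",f["img"])
E
```

```text
t 17.3 key nest [-104.77   39.54] z 43.4 yaw 173.68 F nest [1.36 2.98] Fz -0.38 Tq [-0.66  0.28  0.23] open 0.151
```

View pics/o11.png

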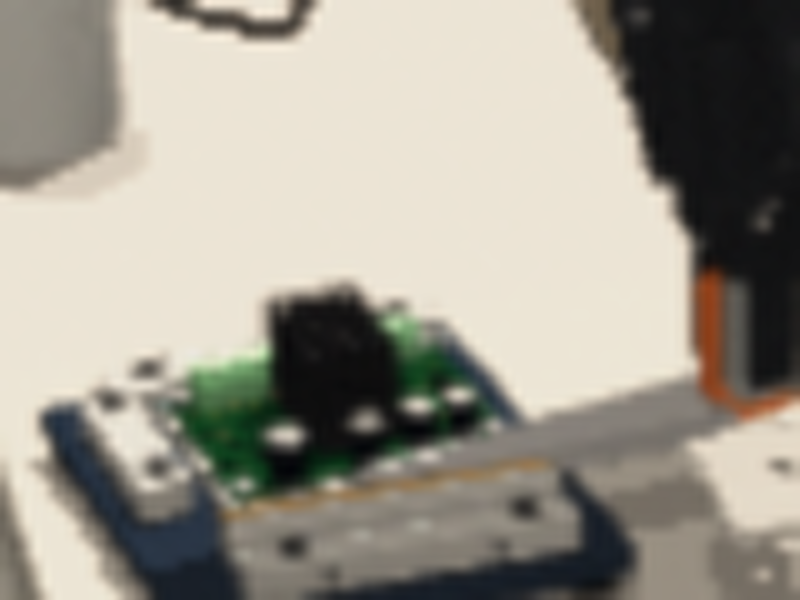

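Request:
drive_tool --deltas '[[[0,0.0004,0],0],[[0,0,0],0]]'

```text
clock: 17.65
ee_pos: [0.5844, 0.0189, 0.0434]
tool_rot: [[-0.994, 0.11, -0.0], [0.11, 0.994, -0.001], [0.0, -0.001, -1.0]]
ft_force: [-1.0, -6.1, -0.5]
opening: 0.152
```

```bash
python3 nf.py
```

```text
t 17.65 key nest [-104.79   39.34] z 43.4 yaw 173.68 F nest [0.35 6.15] Fz -0.49 Tq [-1.06  0.33  0.38] open 0.152
```

Request:
drive_tool --deltas '[[[0,0.0004,0],0],[[0,0,0],0]]'

```text
clock: 17.9
ee_pos: [0.5844, 0.0191, 0.0434]
tool_rot: [[-0.994, 0.11, -0.0], [0.11, 0.994, -0.001], [0.0, -0.001, -1.0]]
ft_force: [-1.2, -5.9, -1.3]
opening: 0.154
```

```bash
python3 nf.py
```

```text
t 17.9 key nest [-104.81   39.16] z 43.4 yaw 173.68 F nest [0.56 6.01] Fz -1.28 Tq [-1.4   0.41  0.49] open 0.154
```

Request:
drive_tool --deltas '[[[0.003,0,0],0],[[0.003,0,0],0],[[0.003,0,0],0],[[0.003,0,0],0],[[0.003,0,0],0],[[0,0,0],0]]'

```text
clock: 18.65
ee_pos: [0.571, 0.0204, 0.0441]
tool_rot: [[-0.994, 0.111, 0.003], [0.111, 0.994, -0.002], [-0.003, -0.002, -1.0]]
ft_force: [2.7, -7.2, -2.0]
opening: 0.152
```

```bash
python3 nf.py
```

```text
t 18.65 key nest [-91.39  39.39] z 44.1 yaw 173.65 F nest [-3.51  6.81] Fz -2.03 Tq [-1.67 -0.64  0.4 ] open 0.152
```

Request:
drive_tool --deltas '[[[0.002,0,0],0],[[0.002,0,0],0],[[0.002,0,0],0],[[0.002,0,0],0],[[0,0,0],0]]'

```text
clock: 19.27
ee_pos: [0.5633, 0.0212, 0.0442]
tool_rot: [[-0.994, 0.111, 0.003], [0.111, 0.994, -0.002], [-0.004, -0.002, -1.0]]
ft_force: [4.2, -7.3, 0.8]
opening: 0.15
```

```bash
python3 nf.py
```

```text
t 19.27 key nest [-83.62  39.41] z 44.2 yaw 173.65 F nest [-4.99  6.77] Fz 0.78 Tq [-1.65 -0.73  0.28] open 0.15
```

Request:
drive_tool --deltas '[[[0.002,0,0],0],[[0.002,0,0],0],[[0,0,0],0]]'

```text
clock: 19.65
ee_pos: [0.5609, 0.0214, 0.0447]
tool_rot: [[-0.994, 0.111, 0.007], [0.111, 0.994, -0.002], [-0.007, -0.002, -1.0]]
ft_force: [8.1, -8.6, -1.6]
opening: 0.152
```

```bash
python3 nf.py
```

```text
t 19.65 key nest [-81.21  39.54] z 44.7 yaw 173.63 F nest [-9.04  7.61] Fz -1.56 Tq [-1.84 -1.85  0.26] open 0.152
```

Request:
drive_tool --deltas '[[[0.002,0,0],0],[[0.002,0,0],0],[[0,0,0],0]]'

```text
clock: 20.02
ee_pos: [0.5576, 0.0217, 0.045]
tool_rot: [[-0.994, 0.111, 0.008], [0.111, 0.994, -0.003], [-0.008, -0.002, -1.0]]
ft_force: [9.5, -7.7, -1.4]
opening: 0.157
```

```bash
python3 nf.py;python3 - <<'E'
from station import optics
from ov import *
f=optics.grab_frame("scene");np.savez("/tmp/scene12.npz",**f)
draw(f,[],(250,205,330,265),10,"pics/o12.png")
E
```

```text
t 20.02 key nest [-77.87  39.56] z 45.0 yaw 173.63 F nest [-10.35   6.62] Fz -1.45 Tq [-1.88 -2.2   0.2 ] open 0.157
```

View pics/o12.png

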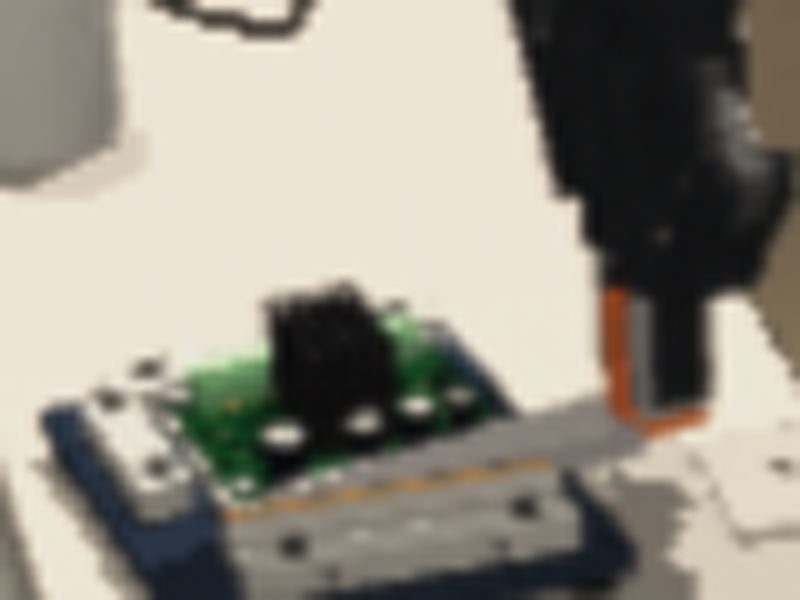

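Request:
drive_tool --deltas '[[[0.002,0,0],0],[[0.002,0,0],0],[[0.001,0,0],0],[[0,0,0],0]]'

```text
clock: 20.58
ee_pos: [0.5535, 0.0221, 0.0453]
tool_rot: [[-0.994, 0.111, 0.01], [0.111, 0.994, -0.003], [-0.01, -0.002, -1.0]]
ft_force: [12.5, -9.0, 0.3]
opening: 0.156
```

```bash
python3 nf.py
```

```text
t 20.57 key nest [-73.82  39.61] z 45.3 yaw 173.62 F nest [-13.43   7.55] Fz 0.3 Tq [-1.99 -2.79  0.15] open 0.156
```

Request:
drive_tool --deltas '[[[0.002,0,0],0],[[0.002,0,0],0],[[0,0,0],0],[[0,0,0],0]]'

```text
clock: 21.08
ee_pos: [0.5501, 0.0225, 0.0455]
tool_rot: [[-0.994, 0.111, 0.011], [0.111, 0.994, -0.003], [-0.011, -0.002, -1.0]]
ft_force: [13.5, -9.4, 1.2]
opening: 0.149
```

```bash
python3 nf.py;python3 - <<'E'
from station import optics
from ov import *
f=optics.grab_frame("scene");np.savez("/tmp/scene13.npz",**f)
draw(f,[],(250,205,330,265),10,"pics/o13.png")
E
```

```text
t 21.07 key nest [-70.33  39.63] z 45.5 yaw 173.62 F nest [-14.49   7.83] Fz 1.22 Tq [-1.95 -3.05  0.07] open 0.149
```

View pics/o13.png

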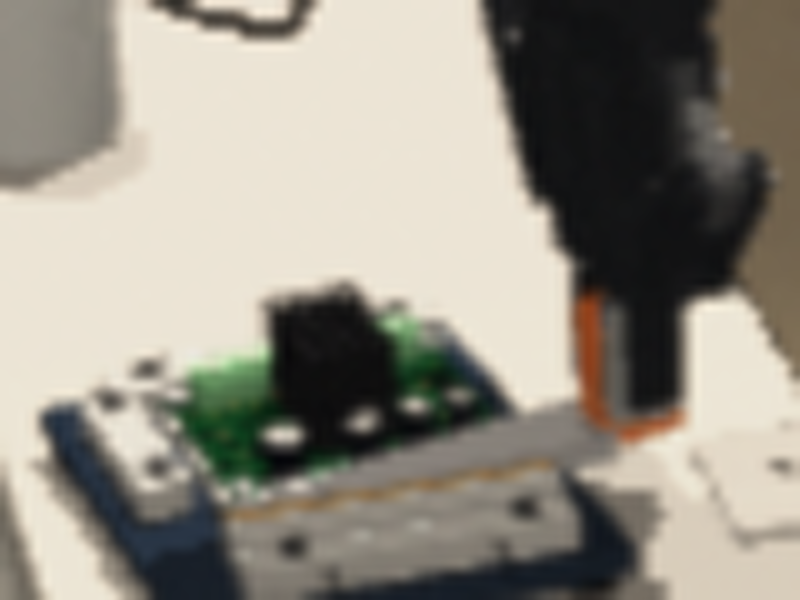

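```bash
python3 - <<'E'
from ov import *
a=load("/tmp/scene10.npz");b=load("/tmp/scene13.npz")
P=proj(a,T(*NEST,[[-20,50,25],[-20,52,25],[-18,50,25]]));print("px for 2mm y",P[1]-P[0])
def sh(x0,y0,x1,y1):
    g=[cv2.cvtColor(f["img"][y0:y1,x0:x1],cv2.COLOR_BGR2GRAY).astype(np.float32) for f in(a,b)]
    w=np.eye(2,3,dtype=np.float32);r,w=cv2.findTransformECC(g[0],g[1],w,cv2.MOTION_TRANSLATION,(cv2.MOTION_TRANSLATION,200,1e-6),None,3);return w[:,2].round(3),round(r,3)
print("crop: rail body px", sh(274,255,305,262))
for f,n in((a,"a"),(b,"b")):
    c=f["img"][245:268,268:315];cv2.imwrite(f"pics/r{n}.png",cv2.resize(c,None,fx=12,fy=12,interpolation=cv2.INTER_CUBIC))
i=np.vstack([cv2.imread("pics/ra.png"),cv2.imread("pics/rb.png")]);cv2.imwrite("pics/rab.png",i)
print("module heatsink shift",sh(272,230,292,252),"static stop",sh(255,243,271,258))
# column-wise brass line position
for f in(a,b):
    m=f["img"].astype(float);br=np.clip(m[...,2]-m[...,0]-40,0,None)
    o=[]
    for x in range(278,304,4):
        y0=int(257-(x-272)*0.2)
        s=br[y0-7:y0+8,x:x+4].sum(1);o.append(round(float((s*np.arange(y0-7,y0+8)).sum()/s.sum()),2) if s.sum()>0 else None)
    print(o)
E
```

```text
px for 2mm y [0.30139794 0.36978002]Traceback (most recent call last):
  File "<stdin>", line 7, in <module>
  File "<stdin>", line 6, in sh
cv2.error: OpenCV(4.12.0) /io/opencv/modules/video/src/ecc.cpp:408: error: (-215:Assertion failed) criteria.type & TermCriteria::COUNT || criteria.type & TermCriteria::EPS in function 'findTransformECC'
```

```bash
python3 - <<'E'
from ov import *
a=load("/tmp/scene10.npz");b=load("/tmp/scene13.npz")
def sh(x0,y0,x1,y1):
    g=[cv2.cvtColor(f["img"][y0:y1,x0:x1],cv2.COLOR_BGR2GRAY).astype(np.float32) for f in(a,b)]
    w=np.eye(2,3,dtype=np.float32)
    r,w=cv2.findTransformECC(g[0],g[1],w,cv2.MOTION_TRANSLATION,(3,200,1e-6),None,3);return w[:,2].round(3),round(r,3)
print("rail", sh(274,255,303,261))
print("heatsink",sh(272,230,292,252),"stop",sh(255,243,271,258),"springbar",sh(272,258,306,264))
for f in(a,b):
    m=f["img"].astype(float);br=np.clip(m[...,2]-m[...,0]-40,0,None);o=[]
    for x in range(274,304,4):
        y0=int(257-(x-272)*0.2);s=br[y0-7:y0+8,x:x+4].sum(1);o.append(round(float((s*np.arange(y0-7,y0+8)).sum()/s.sum()),2) if s.sum()>0 else None)
    print(o)
E
```

```text
Traceback (most recent call last):
cv2.error: OpenCV(4.12.0) /io/opencv/modules/video/src/ecc.cpp:589: error: (-7:Iterations do not converge) The algorithm stopped before its convergence. The correlation is going to be minimized. Images may be uncorrelated or non-overlapped in function 'findTransformECC'
```

```bash
python3 - <<'E'
from ov import *
for n in("scene10","scene12","scene13"):
    f=load(f"/tmp/{n}.npz")
    m=f["img"].astype(float);br=np.clip(m[...,2]-m[...,0]-40,0,None);o=[]
    for x in range(274,304,4):
        y0=int(257-(x-272)*0.2);s=br[y0-5:y0+6,x:x+4].sum(1);o.append(round(float((s*np.arange(y0-5,y0+6)).sum()/s.sum()),2) if s.sum()>0 else None)
    print(o)
f=load("/tmp/scene13.npz")
draw(f,nestp+modp(T(*NEST,[[0,0,14]])[0],173.6)+keyp(T(*NEST,[[-70.3,40,15]])[0],173.6),(250,205,330,265),10,"pics/o14.png")
E
python3 nf.py
```

```text
[255.31, 254.94, 254.0, 253.5, 252.97, 252.0, 251.51, 251.0]
[255.63, 255.0, 254.06, 253.73, 253.0, 252.05, 251.88, 251.0]
[255.94, 255.0, 254.49, 254.0, 253.0, 252.63, 252.0, 251.0]
t 21.12 key nest [-70.3   39.61] z 45.5 yaw 173.62 F nest [-14.48   6.24] Fz -0.09 Tq [-2.03 -3.05  0.05] open 0.155
```

View pics/o14.png

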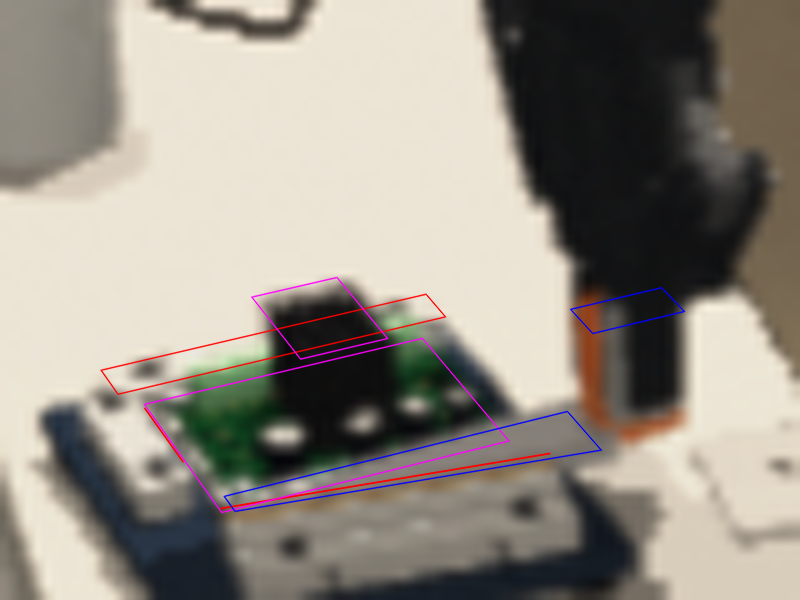

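Request:
drive_tool --deltas '[[[0,0,0],0],[[0,0,0],0],[[0,0,0],0],[[0,0,0],0]]'

```text
clock: 21.62
ee_pos: [0.5501, 0.0225, 0.0455]
tool_rot: [[-0.994, 0.111, 0.011], [0.111, 0.994, -0.003], [-0.011, -0.002, -1.0]]
ft_force: [14.0, -9.1, 0.6]
opening: 0.15
```

```bash
python3 nf.py; python3 -c "
from station import manip
print(manip.finish_job())"
```

```text
t 21.62 key nest [-70.35  39.63] z 45.5 yaw 173.62 F nest [-14.96   7.46] Fz 0.57 Tq [-2.   -3.07  0.14] open 0.15
the job is handed in; nothing more can be done
None
```

I laid the power module flat in the nest with its terminals at the fence and let go of it. I then took the wedge key by its grip, slid the blade in from the wide end, and handed the job in at 21.6 s, still gripping at 70 N and holding the key in. The hand-in returned no verdict.

**Last readings:**
- The key was at rest at about nest x -70, y 39.6, with its yaw matching the nest's.
- The wrist force was about 15 N along the blade and 7.5 N sideways toward the fence.
- The opening was about 13 mm on the 14 mm grip.

**Rail:** I estimate it gave about 1.7 to 2 mm. Travel past first contact, the rise in pushing force and the brass edge's shift in the scene camera all put it in that range. The camera shift alone is coarse, because 2 mm is only about a third of a pixel.

**Not confirmed:**
- **Module flush:** I judged this from the sideways force rising as I pressed toward the fence, since the arm hid the nest from the top camera.
- **Module x:** I read it at about -4 mm, from the scene picture only.
- **Rail image check:** an automatic image alignment to measure the rail's movement failed, so I used the brass edge instead.
- **Tool tilt:** the tool was tilted about 0.01 rad under the push.

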